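# Latch the tack-weld fixture on its tube

## Robot

A 6-joint arm with a two-finger parallel gripper is mounted at the origin on the work surface. World frame = base frame: x ahead of the robot, y to its left, z up, the work surface at z = 0. Lengths are in m, angles in degrees, forces in N, time in s.
With the tool pointing down it reaches from about 0.425 to 0.95 m from the base axis. Payload 3.5 kg.
Tool frame: the origin (TCP) lies at the very end of the fingers, on their centre line; the grasp point (between the pads) lies robot.grip_depth behind it (robot.grip_depth is the distance from the TCP to the grasp point, in m); z points along the fingers, y is the line along which they close (so a half turn about z gives the same grasp; the last joint's range is limited). The gripper opens to 85 mm and grips with 20 to 120 N. Pads are 22 mm wide; open, the fingers measure 114 mm over their backs; the gripper's body (76 mm by 85 mm) begins 54 mm behind the grasp point. The pads swing forward as they close: fully open they stand 13 mm farther back than shut.
Start: joints at [-83.881, 16.404, 90.338, -0, 73.258, -8.594], TCP at [0.171, -0.653, 0.231] pointing down, gripper open.
Joint ranges: [-158.93, 158.93], [-51.34, 127.21], [12.03, 142.37], [-87.48, 267.48], [13.55, 161.25], [-162.69, 162.69]. Speed limits (degrees/s): [159.86, 159.86, 180, 180, 180, 180].

## Interface

Orientations are given as [roll, pitch, yaw] about the fixed x, y, z axes, in that order (R = Rz(yaw) Ry(pitch) Rx(roll)).
In Python, from station import robot, viewer, nets gives the robot as it stands.
- The arm moves only by the tool play_rows, never from a script. Its argument "series" is a list of rows, each an object of numbers: "dx", "dy", "dz": the shift along the world's x, y, z in cm; "roll": the turn about the world's z in rad. In form: [{"dx": .., "dy": .., "dz": .., "roll": ..}, ...]. A call has 1 to 8 rows; each row is the pose to reach, as a shift and turn from the pose commanded when the call began; what a row does not reach only later rows make up. A row lasts 1/8 s, in which the tool goes at most 62.5 mm and 10.7 degrees, less where a joint would pass 70% of its speed; a pose out of reach is approached as far as the arm can. A call with a gripper value outside its range is refused whole. "gripper" is the opening, from 0 (shut) to 1 (fully open), set as the call begins (left out, the last holds). The fingers move at their own pace and stop on an object; the grip force is fixed at half the most. Time passes only in rows, so rows that repeat a pose let the fingers close. It gives the time, the measured TCP pose, the force, the opening and the grip force at its end, in the units of the state.
- robot.observe(): the state, without advancing time (a new reading comes with each control period).
- viewer.capture(name): name is "scene" or "side" or "wrist"; returns the picture (400x640x3 uint8, red, green, blue); there is no depth.
- viewer.camera_model(name): a dict with "fx", "fy", "cx", "cy" (pixels), "R" (3x3) and "t" (3): a world point X has camera coordinates R X + t; the wrist camera has in their place "mount" (4x4, takes a point from camera to tool coordinates, whose origin is the TCP and whose axes are the flange's). Camera axes: x right, y down, z forward; pixel columns grow to the right and rows downward; lengths in m; the calibration is good to about 2 mm. The wrist camera is an equidistant fisheye: a pixel r from the principal point sees the ray r / f radians off the axis. A picture is of the moment at which its call begins: read the wrist's pose just before it. camera_model takes no time and is no camera call.
- robot.hand_in(): hands the job in; it is judged then, once.
Trained networks look in the newest picture that a camera, given by its name, has taken for a name from the list of things; names that differ only in an ending like _2 or _b are one class to them, and where a whole thing is asked for, a point or a joint stands for the part that bears it (a point fixed in the world has none). Each returns a list of dicts, best first, with "score" (0 to 1); they miss things now and then, are a little off and sometimes report something else, mostly with a low value. They report only what shows in the picture. A call takes as long as a camera call. They do not tell look-alikes from the thing itself.
- nets.look_for(camera, label): "extent" ([centre column, centre row, width, height] in pixels, round what is visible of it).
The state is a dict: "clock": time; "joints": joint angles; "dq": joint speeds; "joint_torque": joint torques, N m; "eef_pos": TCP position; "eef_rot": TCP orientation; "ft_force": force on the tool from outside, world axes, zero at the start; "moment": the same for the moment, N m; "width": finger opening in m; "gripper_force": force on a finger pad.
Only numpy, scipy, OpenCV 4.12 (cv2) and the standard library are available. Lean on these libraries where they do the work, as an engineer would, in place of code of your own. Each camera call takes 0.05 s, during which the arm holds its last target. There are 200 camera calls.

## Task

Clamp the square tube in the welding fixture with its draw latch: hook the claw over the keeper on the sliding jaw, then swing the lever down over centre and press it firmly home on its rubber bumper. Do not force the claw against the keeper or ram the lever into the bumper, and leave the other things on the bench where they are. Let go of everything at the end.

Things in the scene. Friction and masses are not known exactly. Their poses are not given: they have to be found in the camera images.
- fixture: Tack-weld fixture fixed to the bench: grey base plate 270 x 130 x 12 mm, fixed jaw, sliding jaw, steel draw latch. Origin on the bench straight below the lever's pivot; x from the latch to the keeper, y along the latch's pins, z up. Here: fixed jaw block x -62 to 28 mm, top at z 56; base plate x -100 to 170.
- pivot (a point): Axis of the lever's pivot, mid-width, 80 mm above the bench, between ears 22 mm wide overall. Closing the lever with the claw hooked first drags the jaw up to the tube, then stretches the claw's springs: 5 to 8 N at the grip, most at 0.4 to 0.7 rad; let go there it flies back open.
- lever (a joint): Lever angle about pivot. 0: closed, level towards the fixture's -x, on the bumper; grows as it opens, up and then towards the keeper; stop at 1.83. Dead centre with the claw hooked: 0.12; below that it stays down. Stiff (0.15 N m): unloaded it stays where it is left; to open it by pushing the claw forward takes 8 to 12 N.
- handle_grip (a point): Middle of the lever's grey grip, on the lever's axis 95 mm from the pivot. The grip is an 18 x 18 mm bar, 58 to 118 mm from the pivot; the lever inside of it is 12 wide, 14 thick. Closed, it is 80 mm above the bench with only the base plate below. A firm push of 10 to 20 N square on it seats the lever on the bumper; 28 N is ramming.
- bumper: Black rubber stop, 16 mm across, 17 high, under the lever 46 mm from the pivot; origin at its foot. Stiff rubber, gives about 1 mm at 40 N. A push at handle_grip bears on it about twice over.
- bail (a joint): Angle of the bail (two straps with the sprung claw at the end) on the lever, about a pin 20 mm from the pivot. Lever closed, the pin lies towards the fixture's -x, 6.5 degrees below level; it turns with the lever. Bail minus lever value = the bail's pitch: 0 level to the keeper, positive raised. Turns freely, drops by its weight; starts thrown back on its stop at 2.75, over the lever.
- claw: Steel claw on the bail's end, on two spring shanks that give from 45 N pull on, 11 N per mm. Origin on the bail's pin; x along the bail to the claw, y along the pins, z up when level. Head x 94 to 114, 26 mm wide, z 6.5 to 24 mm; from it hangs the nose, a bead 6 mm thick, 26 mm wide, lowest at z -1.5 mm.
- claw_grip (a point): Point to hold the claw's head, mid-width, between its two flat sides (26 mm apart): 104 mm from the bail's pin along the bail and 17 mm above the bail's line (its z).
- claw_nose (a point): Centre of the bead of the claw's nose (3 mm radius), 107 mm from the pin, 1.5 mm above the bail's line. Hooked, it lies 3 to 8 mm beyond keeper and about 5 mm below it, the head resting on the lip.
- jaw: Sliding jaw, slides along the fixture's x with about 3 N of friction. Its frame is the fixture's, shifted along x by the gap still open at the tube (3 to 8 mm at the start). The claw draws it shut.
- keeper (a point): Middle of the top edge of the keeper's lip on the sliding jaw: an upright steel lip 22 mm wide, 5 thick, leaning 10 degrees away from the latch, top 84 mm above the bench; jaw's top plate (60 mm wide) at 68. The nose goes down behind it, on the side away from the latch. Axes as the fixture's. Over 40 N between claw and jaw while the claw is held is forcing it.
- tube: The work: stub of 40 x 40 mm steel square tube, 120 mm long along y, about 0.35 kg, loose on the base plate between the jaws; origin under its middle. It already lies against the fixed jaw to within 2 mm.
- offcut: Bystander: 80 mm offcut of the same tube, lying beside the fixture; origin under its middle.
- magnet: Bystander: dark steel welding magnet, about 100 mm across, 20 high, beside the fixture.
- bead_disc: Bystander: aluminium practice disc with three weld beads, 120 mm across, 8 thick.
- chip_hammer: Bystander: chipping hammer, 260 mm long, lying down.
- wire_brush: Bystander: brush with a wooden handle, 200 mm long.
- spray_can: Bystander: upright spray can, 66 mm across, 190 high.
- wrench: Bystander: open-ended wrench, 200 mm long.
- c_clamp: Bystander: small blue G-clamp, 150 mm long, lying flat.
There are look-alikes about, which are no part of the job. What is shaped like the tube but turquoise is not meant.

How it is judged:
By the outcome, as a careful person would: the job done as asked, in the order asked, and still so for the second after the job is handed in, with the robot touching nothing.
It also fails if it takes over 61 s, if anything falls off the work surface, if the arm or the gripper's body presses on something with over 40 N, if the wrist force passes 120 N, or if a joint passes its speed limit or range.

## Working session

There is one attempt and no reset: what is moved stays moved. The work goes in short steps, Python scripts to look and compute and a tool call to move; the robot and the scene stay as the last step left them, time stands still between calls to the robot, and variables do not carry over. Pictures are saved under pics/ and viewed, at most 10 in all, crops included, and the job is handed in when it is done.

Besides the shell and the picture viewer there is one more tool, called by a JSON object that holds its "name" and its "arguments", one argument or row to a line. play_rows: Moves the arm, as the interface text tells. Its arguments: {"type":"object","properties":{"series":{"type":"array","items":{"type":"object","properties":{"dx":{"type":"number"},"dy":{"type":"number"},"dz":{"type":"number"},"roll":{"type":"number"}}}},"gripper":{"type":"number"}},"required":["series"]}

```bash
ls; mkdir -p pics; python3 - <<'E'
from station import robot, viewer, nets
import cv2, numpy as np
s=robot.observe(); print(s, robot.grip_depth)
for c in ["scene","side"]:
    im=viewer.capture(c); cv2.imwrite(f"pics/{c}0.png",im[:,:,::-1])
    m=viewer.camera_model(c); print(c,{k:np.round(v,4).tolist() for k,v in m.items()})
    for l in ["fixture","lever","handle_grip","claw","claw_grip","keeper","jaw","tube","bumper","pivot"]:
        print(l,[(round(d["score"],2),np.round(d["extent"],1).tolist()) for d in nets.look_for(c,l)[:3]])
print(viewer.camera_model("wrist"))
E
```

```text
pics
{'clock': 0.0, 'joints': array([-8.38819783e+01,  1.64554250e+01,  9.04241556e+01, -3.71611901e-05,
        7.32585251e+01, -8.59552851e+00]), 'dq': array([-0.09055807,  0.03897827,  0.1525653 ,  0.11581315, -0.0551791 ,
        0.07885921]), 'joint_torque': array([ 1.18048159e-03, -4.05979013e+01, -2.92624801e+01, -3.14090369e-05,
        5.86417853e-03, -4.28922348e-06]), 'eef_pos': array([ 0.17138431, -0.65218998,  0.22991135]), 'eef_rot': array([-1.79863440e+02, -2.06058425e-02,  1.47135364e+01]), 'ft_force': array([ 0.57083799,  0.66525605, -0.15485173]), 'moment': array([-0.0043892 ,  0.00449269,  0.04268816]), 'gripper_force': 0.0, 'width': 0.08523367851228991} 0.0187
scene {'fx': 432.7797, 'fy': 432.7797, 'cx': 317.9815, 'cy': 204.6023, 'R': [[0.5862, 0.8101, -0.0036], [0.5666, -0.4132, -0.713], [-0.5791, 0.4159, -0.7012]], 't': [-0.2821, -0.2638, 1.5746]}
fixture [(0.74, [472.6, 156.9, 32.4, 59.4]), (0.65, [328.9, 212.8, 99.0, 69.3]), (0.31, [316.3, 180.6, 27.0, 25.1])]
lever [(0.62, [301.4, 193.2, 34.2, 26.3]), (0.53, [289.9, 189.2, 15.3, 15.7])]
handle_grip [(0.66, [2
[... 1044 characters left out ...]
]
jaw [(0.84, [305.8, 228.7, 38.9, 30.6]), (0.55, [258.1, 224.2, 36.3, 25.6])]
tube [(0.88, [375.8, 211.4, 37.4, 24.6]), (0.74, [269.4, 277.6, 44.8, 36.5]), (0.7, [311.4, 219.4, 37.4, 27.3])]
bumper []
pivot [(0.93, [311.6, 212.2, 67.0, 102.9])]
{'fx': 309.70691628693146, 'fy': 309.70691628693146, 'cx': 319.7444680811762, 'cy': 196.96134973135509, 'mount': array([[ 4.81517065e-04, -9.62089959e-01, -2.72731881e-01,
         6.87070733e-02],
       [ 9.99999723e-01,  3.08316706e-04,  6.77913133e-04,
         6.82011576e-04],
       [-5.68125623e-04, -2.72732132e-01,  9.62089841e-01,
        -1.42918527e-01],
       [ 0.00000000e+00,  0.00000000e+00,  0.00000000e+00,
         1.00000000e+00]])}
```

```bash
python3 - <<'E'
import cv2, numpy as np
a=cv2.imread("pics/scene0.png")[130:270,230:430]; b=cv2.imread("pics/side0.png")[140:280,220:420]
im=np.vstack([cv2.resize(a,None,fx=2.1,fy=2.1,interpolation=cv2.INTER_CUBIC)])
o=np.hstack([cv2.resize(x,(400,280),interpolation=cv2.INTER_CUBIC) for x in (a,b)])
f=np.hstack([cv2.resize(cv2.imread(f"pics/{c}0.png"),(400,250),interpolation=cv2.INTER_AREA) for c in ("scene","side")])
cv2.imwrite("pics/v1.png",np.vstack([f,o]))
E
```

```text
(no output)
```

View pics/v1.png

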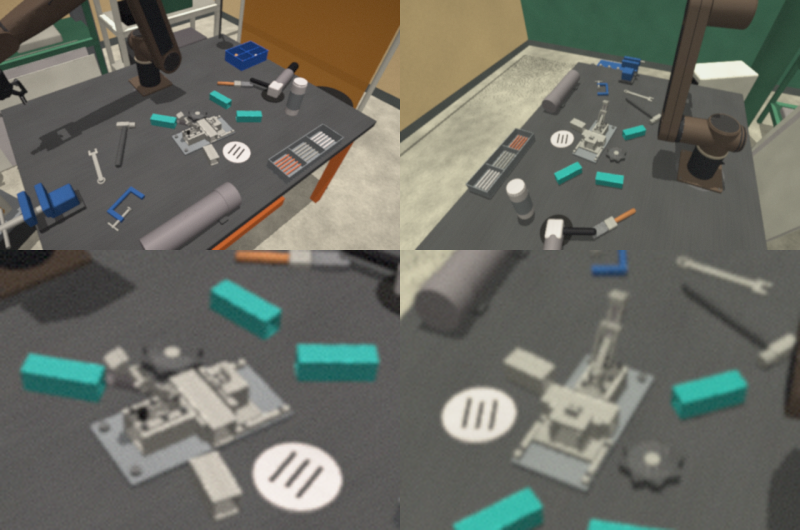

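```bash
cat > h.py <<'E'
import numpy as np, cv2
from scipy.spatial.transform import Rotation as Ro
from station import robot, viewer, nets
def ray(c,p):
    m=viewer.camera_model(c); R=np.array(m["R"]); t=np.array(m["t"])
    d=R.T@np.array([(p[0]-m["cx"])/m["fx"],(p[1]-m["cy"])/m["fy"],1]); return -R.T@t,d
def onz(c,p,z):
    o,d=ray(c,p); return o+d*(z-o[2])/d[2]
def proj(c,X,s=None):
    m=viewer.camera_model(c); X=np.atleast_2d(X)
    if c!="wrist":
        q=X@np.array(m["R"]).T+np.array(m["t"]); return np.c_[m["fx"]*q[:,0]/q[:,2]+m["cx"],m["fy"]*q[:,1]/q[:,2]+m["cy"]]
    R=Ro.from_euler('xyz',s["eef_rot"],degrees=True).as_matrix(); T=(X-s["eef_pos"])@R
    M=m["mount"]; q=(T-M[:3,3])@M[:3,:3]
    r=np.hypot(q[:,0],q[:,1]); th=np.arctan2(r,q[:,2])
    return np.c_[m["cx"]+m["fx"]*th*q[:,0]/r,m["cy"]+m["fy"]*th*q[:,1]/r]
E
python3 - <<'E'
from h import *
for p in [(276.5,220),(298.5,248),(376,210)]: print("scene",onz("scene",p,.012).round(3))
for p in [(276.5,246),(314,258.5),(346.5,202.5)]: print("side",onz("side",p,.012).round(3))
E
```

```text
scene [ 0.462 -0.133  0.012]
scene [ 0.585 -0.14   0.012]
scene [0.6   0.125 0.012]
side [0.596 0.128 0.012]
side [0.471 0.132 0.012]
side [ 0.449 -0.133  0.012]
```

{"name": "play_rows", "arguments": {
  "series": [
    {"dx": 2,"dy": 2,"dz": 5,"roll": 0.1},
    {"dx": 7,"dy": 6,"dz": 10,"roll": 0.25},
    {"dx": 13,"dy": 11,"dz": 12,"roll": 0.4},
    {"dx": 18,"dy": 17,"dz": 12,"roll": 0.55},
    {"dx": 22,"dy": 22,"dz": 12,"roll": 0.7},
    {"dx": 26,"dy": 27,"dz": 12,"roll": 0.85},
    {"dx": 29,"dy": 32,"dz": 12,"roll": 1.0},
    {"dx": 31,"dy": 37.5,"dz": 12,"roll": 1.15}
  ],
  "gripper": 0.6
}}

```text
clock: 2.1
eef_pos: [0.4632, -0.3144, 0.3512]
eef_rot: [180.0, 0.0, 80.9]
ft_force: [1.4, -0.6, -0.6]
width: 0.0512
gripper_force: 0.0
```

{"name": "play_rows", "arguments": {
  "series": [
    {"dx": 1.5,"dy": 6,"roll": 0.11},
    {"dx": 3,"dy": 12,"roll": 0.11},
    {"dx": 4,"dy": 18,"roll": 0.11},
    {"dx": 4.5,"dy": 24,"roll": 0.11},
    {"dx": 4.5,"dy": 29.5,"roll": 0.11},
    {"dx": 4.5,"dy": 29.5,"roll": 0.11}
  ]
}}

```text
invalid input at $.series[0]: expected keys dx, dy, dz, roll
```

```bash
python3 - <<'E'
from h import *
import json
s=robot.observe(); print(s["clock"],s["eef_pos"],s["eef_rot"],s["ft_force"])
im=viewer.capture("wrist"); cv2.imwrite("pics/w1.png",im[:,:,::-1])
json.dump({k:list(np.atleast_1d(v)) for k,v in s.items()},open("w1.json","w"))
cv2.imwrite("pics/w1v.png",cv2.resize(im[:,:,::-1],(800,500),interpolation=cv2.INTER_CUBIC))
for l in ["lever","handle_grip","claw","keeper","bumper"]:
        print(l,[(round(d["score"],2),np.round(d["extent"],1).tolist()) for d in nets.look_for("wrist",l)[:3]])
E
```

```text
2.1 [ 0.46319028 -0.31440265  0.35124176] [1.79968312e+02 8.36075056e-03 8.08858571e+01] [ 1.42118554 -0.64386706 -0.57336679]
lever [(0.62, [337.4, 5.8, 20.2, 11.6])]
handle_grip [(0.57, [336.0, 6.0, 14.3, 11.9])]
claw []
keeper []
bumper []
```

View pics/w1v.png

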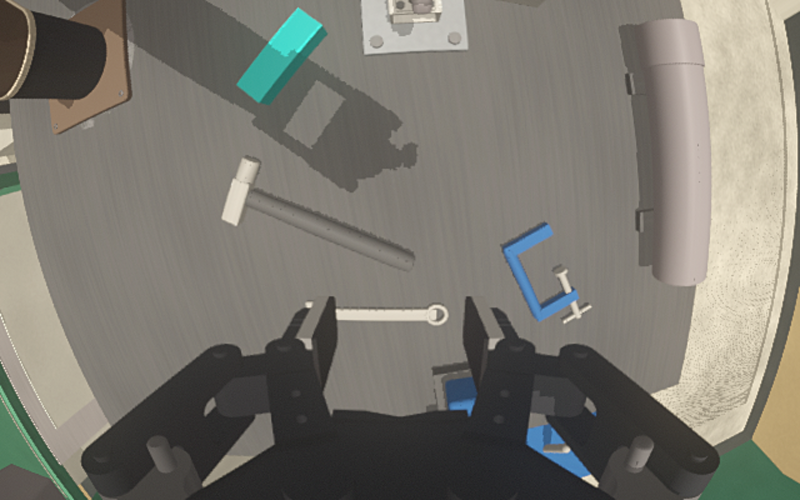

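{"name": "play_rows", "arguments": {
  "series": [
    {"dx": 2,"dy": 5,"dz": 1,"roll": 0.06},
    {"dx": 4,"dy": 10,"dz": 2,"roll": 0.11},
    {"dx": 6,"dy": 15,"dz": 3,"roll": 0.11},
    {"dx": 6.3,"dy": 17,"dz": 3,"roll": 0.11},
    {"dx": 6.3,"dy": 17,"dz": 3,"roll": 0.11}
  ]
}}

```text
clock: 3.02
eef_pos: [0.5249, -0.1466, 0.3808]
eef_rot: [-180.0, 0.0, 86.9]
ft_force: [0.0, -0.3, -0.3]
width: 0.0512
gripper_force: 0.0
```

```bash
python3 - <<'E'
from h import *
import json
s=robot.observe(); print(s["clock"],s["eef_pos"],s["eef_rot"],s["ft_force"])
im=viewer.capture("wrist"); cv2.imwrite("pics/w2.png",im[:,:,::-1])
json.dump({k:np.atleast_1d(v).tolist() for k,v in s.items()},open("w2.json","w"))
for l in ["lever","handle_grip","claw","keeper","bumper"]:
        print(l,[(round(d["score"],2),np.round(d["extent"],1).tolist()) for d in nets.look_for("wrist",l)[:3]])
cv2.imwrite("pics/w2v.png",cv2.resize(im[20:260,160:480,::-1],(800,600),interpolation=cv2.INTER_CUBIC))
E
```

```text
3.025 [ 0.52494156 -0.14663178  0.38081957] [-1.79964542e+02  3.14253745e-02  8.69017757e+01] [ 0.00247728 -0.26867469 -0.31471358]
lever [(0.86, [311.1, 118.0, 28.4, 80.7])]
handle_grip [(0.95, [309.8, 118.8, 27.2, 78.0]), (0.2, [309.9, 141.3, 26.0, 38.4])]
claw [(0.71, [308.6, 141.7, 25.5, 37.7])]
keeper [(0.75, [317.0, 27.6, 65.7, 30.8])]
bumper [(0.53, [307.9, 144.3, 24.9, 34.6]), (0.42, [318.4, 27.6, 65.8, 34.6])]
```

View pics/w2v.png

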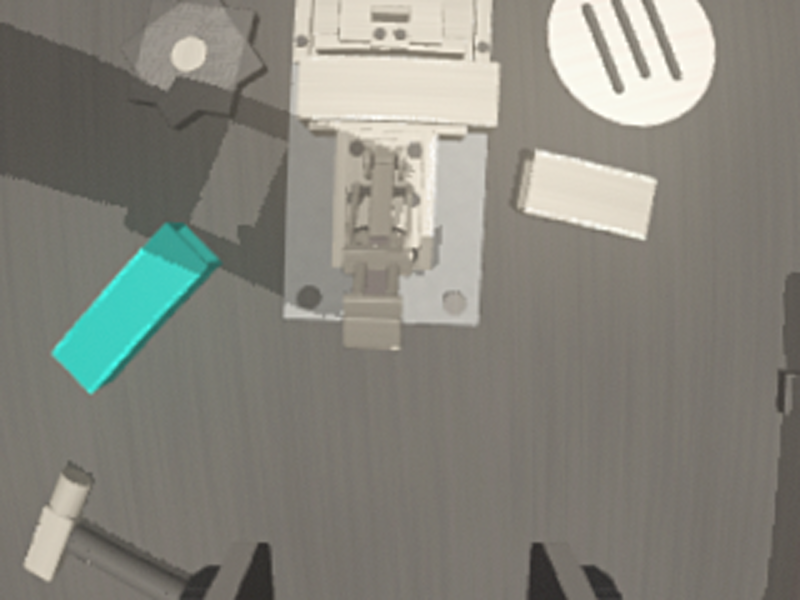

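```bash
cat >> h.py <<'E'
import json
def W(f,P,P0=None):  # fixture pts (mm) -> world (m)
    x,y,a=f; P=np.atleast_2d(P)/1000.; c,s_=np.cos(a),np.sin(a)
    return np.c_[x+c*P[:,0]-s_*P[:,1],y+s_*P[:,0]+c*P[:,1],P[:,2]]
def pin(th): a=th-np.radians(6.5); return np.array([-20*np.cos(a),0,80+20*np.sin(a)])
def claw(th,ph,P): # claw-frame mm -> fixture mm, ph pitch
    P=np.atleast_2d(P); return pin(th)+np.c_[P[:,0]*np.cos(ph)-P[:,2]*np.sin(ph),P[:,1],P[:,0]*np.sin(ph)+P[:,2]*np.cos(ph)]
def lev(th,P): # lever frame: x out along the lever, z normal (up when closed)
    P=np.atleast_2d(P); return np.array([0,0,80])+np.c_[-P[:,0]*np.cos(th)+P[:,2]*np.sin(th),P[:,1],P[:,0]*np.sin(th)+P[:,2]*np.cos(th)]
def box(a,b): return np.array([[x,y,z] for x in (a[0],b[0]) for y in (a[1],b[1]) for z in (a[2],b[2])],float)
EDG=[(i,j) for i in range(8) for j in range(i) if bin(i^j).count('1')==1]
E
python3 - <<'E'
from h import *
from scipy.optimize import least_squares
s2={k:np.array(v) for k,v in json.load(open("w2.json")).items()}
B={'a':[-100,65,12],'b':[-100,-65,12],'c':[170,65,12],'d':[170,-65,12]}
# +y fixture = world -x
obs=[("wrist",'a',(273.6,147.2)),("wrist",'b',(352,150)),("scene",'a',(276.5,220)),("scene",'b',(298.5,248)),("scene",'d',(376,210)),
("side",'d',(276.5,246)),("side",'c',(314,258.5)),("side",'a',(346.5,202.5))]
def res(f): return np.concatenate([(proj(c,W(f,B[k]),s2)[0]-p) for c,k,p in obs])
r=least_squares(res,[.526,-.036,np.radians(87)],loss='soft_l1')
print(r.x,np.degrees(r.x[2])); print(res(r.x).reshape(-1,2).round(1)); np.save("f.npy",r.x)
f=r.x
tiles=[]
for th in (0.8,1.0,1.2,1.4):
    row=[]
    for c,fn,(u,v,w,h) in (("wrist","w2",(260,20,110,150)),("scene","scene0",(260,160,110,75)),("side","side0",(275,150,80,110))):
        im=cv2.imread(f"pics/{fn}.png"); k=4
        cr=cv2.resize(im[v:v+h,u:u+w],None,fx=k,fy=k,interpolation=cv2.INTER_CUBIC)
        for P,col in ((claw(th,2.75-th,box((94,-13,6.5),(114,13,24))),(0,0,255)),(lev(th,box((58,-9,-9),(118,9,9))),(0,255,0))):
            q=((proj(c,W(f,P),s2)-[u,v]+.5)*k).astype(int)
            for i,j in EDG: cv2.line(cr,tuple(map(int,q[i])),tuple(map(int,q[j])),col,1)
        row.append(cr)
    H=300; tiles.append(np.hstack([cv2.resize(x,(int(x.shape[1]*H/x.shape[0]),H),interpolation=cv2.INTER_AREA) for x in row]))
t=np.vstack([np.hstack(tiles[:2]),np.hstack(tiles[2:])]); print(t.shape)
k=800/t.shape[1]; cv2.imwrite("pics/ov1.png",cv2.resize(t,None,fx=k,fy=k,interpolation=cv2.INTER_AREA))
E
```

```text
[ 0.5216033  -0.03905997  1.49504049] 85.65951024692498
[[ 0.8  0.3]
 [ 0.4 -0.9]
 [-2.6 -2.4]
 [-2.4 -0.9]
 [ 0.1 -0.2]
 [-0.7 -0.8]
 [ 0.1  1. ]
 [-0.  -0.1]]
(600, 1756, 3)
```

View pics/ov1.png

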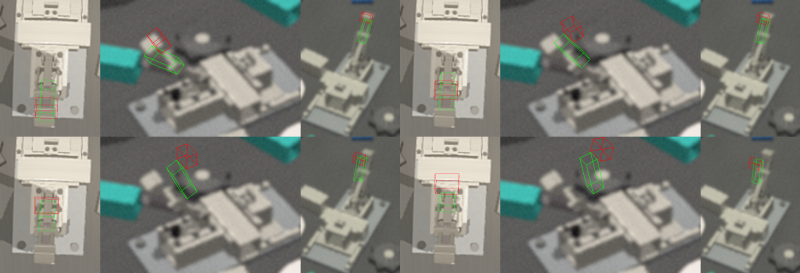

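```bash
python3 - <<'E'
from h import *
from scipy.optimize import least_squares
s2={k:np.array(v) for k,v in json.load(open("w2.json")).items()}
B={'a':[-100,65,12],'b':[-100,-65,12],'c':[170,65,12],'d':[170,-65,12]}
obs=[("wrist",'a',(273.6,147.2)),("wrist",'b',(352,150)),("scene",'d',(376,210)),
("side",'d',(276.5,246)),("side",'c',(314,258.5)),("side",'a',(346.5,202.5))]
def res(f):
    r=[(proj(c,W(f,B[k]),s2)[0]-p)*(2 if c=="wrist" else 1) for c,k,p in obs]
    for y,p in ((65,(276,44.8)),(-65,(354.8,74))):
        L=proj("wrist",W(f,[[x,y,12] for x in range(-100,171,5)]),s2)
        r.append([2*(np.interp(-p[1],-L[::1,1][::1],L[:,0]) -p[0])])
    return np.concatenate(r)
r=least_squares(res,[.522,-.039,1.495],loss='soft_l1'); f=r.x
print(f,np.degrees(f[2]),res(f).round(1)); np.save("f.npy",f)
hb=box((94,-13,6.5),(114,13,24))
for th in np.arange(.3,.9,.05):
    o=[]
    for c in ("wrist","scene","side"):
        q=proj(c,W(f,claw(th,2.75-th,hb)),s2); o+=[*q.min(0).round(0),*q.max(0).round(0)]
    print(round(th,2),*o)
print("obs wrist 297 ? 321 159.6 | scene 281.5 179.7 296 195 | side 323 160 336 176.6")
tiles=[]
for th in (0.5,0.6,.7):
    row=[]
    for c,fn,(u,v,w,h) in (("wrist","w2",(275,90,70,75)),("scene","scene0",(270,165,70,55)),("side","side0",(300,150,60,75))):
        im=cv2.imread(f"pics/{fn}.png"); k=6
        cr=cv2.resize(im[v:v+h,u:u+w],None,fx=k,fy=k,interpolation=cv2.INTER_CUBIC)
        for P,col in ((claw(th,2.75-th,hb),(0,0,255)),(lev(th,box((58,-9,-9),(118,9,9))),(0,255,0))):
            q=((proj(c,W(f,P),s2)-[u,v]+.5)*k).astype(int)
            for i,j in EDG: cv2.line(cr,tuple(map(int,q[i])),tuple(map(int,q[j])),col,1)
        row.append(cv2.resize(cr,(266,200),interpolation=cv2.INTER_AREA))
    tiles.append(np.hstack(row))
cv2.imwrite("pics/ov2.png",np.vstack(tiles))
E
```

```text
[ 0.52132047 -0.03957285  1.48735548] 85.2191915738347 [ 0.4  0.7 -0.5 -0.6  0.1  0.2 -0.9 -1.2 -0.2  0.9  0.3 -0.  -0.  -0. ]
0.3 299.0 157.0 321.0 178.0 271.0 194.0 285.0 207.0 327.0 163.0 337.0 172.0
0.35 299.0 155.0 321.0 177.0 272.0 192.0 286.0 205.0 327.0 162.0 337.0 171.0
0.4 299.0 153.0 321.0 175.0 273.0 190.0 287.0 203.0 326.0 161.0 337.0 170.0
0.45 298.0 151.0 321.0 173.0 274.0 188.0 288.0 201.0 326.0 161.0 336.0 170.0
0.5 298.0 148.0 321.0 171.0 276.0 186.0 289.0 200.0 325.0 161.0 336.0 169.0
0.55 298.0 145.0 321.0 168.0 277.0 184.0 291.0 198.0 325.0 160.0 336.0 168.0
0.6 298.0 142.0 321.0 165.0 278.0 182.0 292.0 196.0 324.0 160.0 335.0 168.0
0.65 298.0 139.0 321.0 162.0 280.0 180.0 293.0 194.0 324.0 159.0 335.0 168.0
0.7 297.0 135.0 322.0 158.0 281.0 178.0 295.0 192.0 323.0 159.0 334.0 168.0
0.75 297.0 131.0 322.0 154.0 283.0 176.0 296.0 191.0 323.0 159.0 334.0 168.0
0.8 297.0 127.0 322.0 150.0 285.0 175.0 298.0 189.0 322.0 159.0 333.0 168.0
0.85 297.0 123.0 322.0 145.0 287.0 173.0 300.0 187.0 322.0 159.0 332.0 168.0
0.9 297.0 118.0 322.0 140.0 289.0 171.0 301.0 186.0 321.0 159.0 332.0 169.0
obs wrist 297 ? 321 159.6 | scene 281.5 179.7 296 195 | side 323 160 336 176.6
```

View pics/ov2.png

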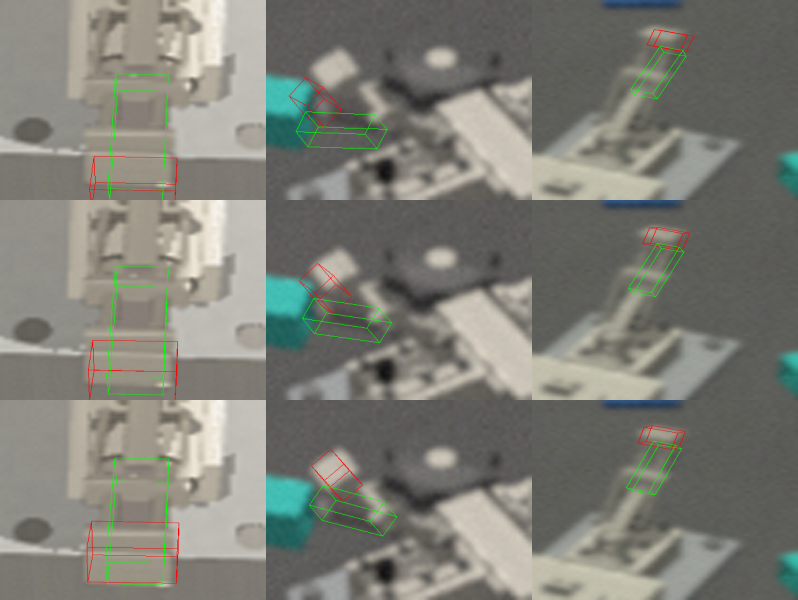

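The pictures show the fixture lying with its x along about world +y (pivot near 0.521, -0.040) and the lever at about 0.7 rad. The claw head, at wrist pixel (309, 150), sits over the lever. The look-alikes are the turquoise stubs at scene (259,196), (397,188) and (351,159); the grey tube lies between the jaws. The choice is clear, so I'll go and grip the claw head.

{"name": "play_rows", "arguments": {
  "series": [
    {"dx": -0.5,"dy": 1.5,"dz": -4,"roll": -0.015},
    {"dx": -1.0,"dy": 2.8,"dz": -8,"roll": -0.03},
    {"dx": -1.0,"dy": 2.8,"dz": -12,"roll": -0.03},
    {"dx": -1.0,"dy": 2.8,"dz": -15,"roll": -0.03},
    {"dx": -1.0,"dy": 2.8,"dz": -18,"roll": -0.03},
    {"dx": -1.0,"dy": 2.8,"dz": -18,"roll": -0.03}
  ],
  "gripper": 0.6
}}

```text
clock: 4.08
eef_pos: [0.5133, -0.118, 0.1982]
eef_rot: [-179.7, -0.1, 85.1]
ft_force: [-0.2, -0.5, 0.3]
width: 0.0512
gripper_force: 0.0
```

```bash
python3 - <<'E'
from h import *
s=robot.observe(); print(s["clock"],s["eef_pos"],s["eef_rot"],s["ft_force"])
im=viewer.capture("wrist"); cv2.imwrite("pics/w3.png",im[:,:,::-1])
json.dump({k:np.atleast_1d(v).tolist() for k,v in s.items()},open("w3.json","w"))
for l in ["claw","keeper"]:
        print(l,[(round(d["score"],2),np.round(d["extent"],1).tolist()) for d in nets.look_for("wrist",l)[:3]])
f=np.load("f.npy"); im=im[:,:,::-1].copy()
k=2; im=cv2.resize(im[:300,120:520],None,fx=k,fy=k,interpolation=cv2.INTER_CUBIC)
def dr(P,col,e=EDG):
    q=((proj("wrist",W(f,P),s)-[120,0]+.5)*k).astype(int)
    for i,j in e: cv2.line(im,tuple(map(int,q[i])),tuple(map(int,q[j])),col,1)
dr(claw(.7,2.05,box((94,-13,6.5),(114,13,24))),(0,0,255))
for x in (80,85,90,95): dr([[x,-11,84],[x,11,84]],(0,255,0),[(0,1)])
dr([[x,y,12] for x in (-100,170) for y in (-65,65)],(255,0,0),[(0,1),(2,3),(0,2),(1,3)])
cv2.imwrite("pics/w3v.png",im)
E
```

```text
4.075 [ 0.5133099  -0.11804614  0.19821217] [-1.79653027e+02 -1.12406249e-01  8.51256825e+01] [-0.21870709 -0.45892569  0.30206089]
claw [(0.66, [321.3, 201.0, 52.2, 111.0])]
keeper [(0.82, [324.0, 15.3, 106.2, 30.7])]
```

View pics/w3v.png

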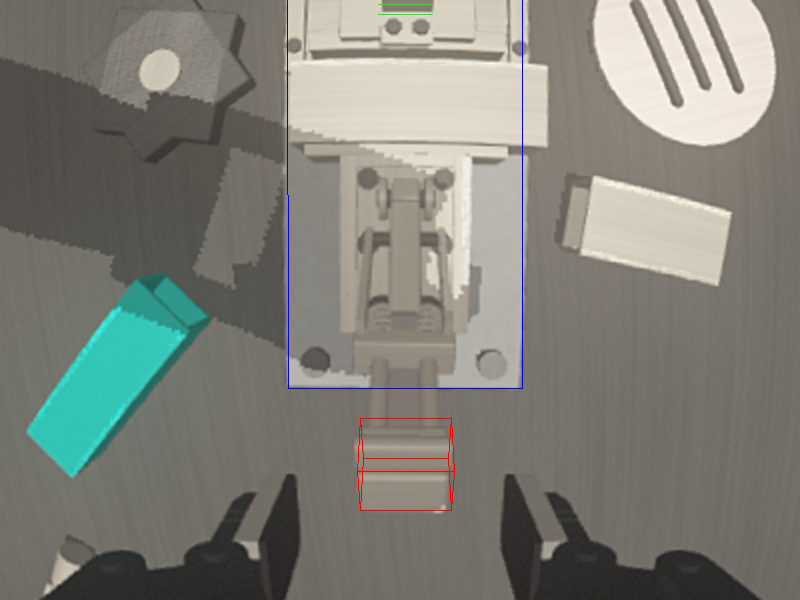

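{"name": "play_rows", "arguments": {
  "series": [
    {"dx": 0.1,"dy": 0,"dz": -2,"roll": 0},
    {"dx": 0.1,"dy": 0,"dz": -4.1,"roll": 0},
    {"dx": 0.1,"dy": 0,"dz": -4.1,"roll": 0}
  ]
}}

```text
clock: 4.6
eef_pos: [0.516, -0.1182, 0.1602]
eef_rot: [-180.0, -0.0, 85.2]
ft_force: [-0.5, 1.3, -0.3]
width: 0.0512
gripper_force: 0.0
```

{"name": "play_rows", "arguments": {
  "series": [
    {"dx": 0,"dy": 0,"dz": 0,"roll": 0},
    {"dx": 0,"dy": 0,"dz": 0,"roll": 0},
    {"dx": 0,"dy": 0,"dz": 0,"roll": 0},
    {"dx": 0,"dy": 0,"dz": 0,"roll": 0},
    {"dx": 0,"dy": 0,"dz": 0,"roll": 0}
  ],
  "gripper": 0
}}

```text
clock: 5.22
eef_pos: [0.5151, -0.119, 0.162]
eef_rot: [-179.8, 0.1, 85.2]
ft_force: [-6.7, -1.8, 5.2]
width: 0.0253
gripper_force: 59.4
```

```bash
python3 - <<'E'
from h import *
f=np.load("f.npy"); s=robot.observe(); print(s["eef_pos"],s["ft_force"],s["width"],s["gripper_force"])
R=np.array([[np.cos(f[2]),np.sin(f[2])],[-np.sin(f[2]),np.cos(f[2])]])
print("grasp in fixture mm",(R@(s["eef_pos"][:2]-f[:2])*1000).round(1),s["eef_pos"][2]*1000+18.7)
g=[[104,0,17]]; p0=W(f,claw(.7,2.05,g))[0]
# phase path: (theta,phi)
path=[(.7,2.05),(.7,1.9),(.7,1.75),(.7,1.6),(.75,1.45),(.82,1.3),(.9,1.15),(.98,1.0),(1.06,.85),(1.14,.7),(1.2,.55),(1.26,.4),(1.3,.3),(1.32,.2),(1.34,.1),(1.36,0),(1.4,-.1),(1.4,-.18)]
for t,p in path:
    q=W(f,claw(t,p,g))[0]; n=claw(t,p,[[107,0,1.5]])[0]
    print(t,p,((q-p0)*100).round(2),"nose",n.round(1))
E
```

```text
[ 0.5150961  -0.11903719  0.16197829] [-6.68803943 -1.78831989  5.23599201] 0.025335572325545664 59.385756701231
grasp in fixture mm [-79.7  -0.4] 180.67829155137747
0.7 2.05 [0. 0. 0.] nose [-67.3   0.  185.3]
0.7 1.9 [0.11 1.33 0.85] nose [-52.7   0.  191.8]
0.7 1.75 [0.23 2.77 1.49] nose [-37.2   0.  196.1]
0.7 1.6 [0.36 4.29 1.9 ] nose [-21.3   0.  198. ]
0.75 1.45 [0.49 5.91 2.17] nose [ -4.7   0.  198.3]
0.82 1.3 [0.63 7.57 2.22] nose [ 12.    0.  196.5]
0.9 1.15 [0.77 9.22 2.05] nose [ 28.2   0.  192.4]
0.98 1.0 [ 0.91 10.83  1.64] nose [ 43.6   0.  186.1]
1.06 0.85 [ 1.03 12.34  1.01] nose [ 57.8   0.  177.6]
1.14 0.7 [ 1.15 13.75  0.16] nose [ 70.5   0.  167.2]
1.2 0.55 [ 1.25 14.96 -0.9 ] nose [ 81.1   0.  154.9]
1.26 0.4 [ 1.34 16.01 -2.11] nose [ 89.7   0.  141.3]
1.3 0.3 [ 1.39 16.59 -3.  ] nose [ 94.3   0.  131.6]
1.32 0.2 [ 1.43 17.05 -3.95] nose [ 97.4   0.  121.4]
1.34 0.1 [ 1.46 17.41 -4.94] nose [ 99.6   0.  111. ]
1.36 0 [ 1.48 17.67 -5.96] nose [100.6   0.  100.5]
1.4 -0.1 [ 1.49 17.86 -6.98] nose [101.   0.  90.]
1.4 -0.18 [ 1.5  17.88 -7.82] nose [99.9  0.  81.5]
```

```bash
python3 - <<'E'
from h import *
f=np.load("f.npy")
g=[[106.8,0,15.5]]; p0=W(f,claw(.7,2.05,g))[0]
path=[(.7,1.97),(.7,1.9),(.7,1.75),(.7,1.6),(.75,1.45),(.82,1.3),(.9,1.15),(.98,1.0),(1.06,.85),(1.14,.7),(1.2,.55),(1.26,.4),(1.3,.3),(1.32,.2),(1.34,.1),(1.36,0),(1.4,-.1),(1.4,-.18)]
for t,p in path:
    q=W(f,claw(t,p,g))[0]; print(t,p,((q-p0)*100).round(2))
E
```

```text
0.7 1.97 [0.06 0.72 0.48]
0.7 1.9 [0.12 1.38 0.84]
0.7 1.75 [0.24 2.86 1.47]
0.7 1.6 [0.37 4.42 1.87]
0.75 1.45 [0.51 6.08 2.11]
0.82 1.3 [0.65 7.78 2.13]
0.9 1.15 [0.79 9.47 1.93]
0.98 1.0 [ 0.93 11.1   1.48]
1.06 0.85 [ 1.06 12.64  0.8 ]
1.14 0.7 [ 1.18 14.05 -0.09]
1.2 0.55 [ 1.28 15.28 -1.2 ]
1.26 0.4 [ 1.36 16.32 -2.46]
1.3 0.3 [ 1.41 16.9  -3.38]
1.32 0.2 [ 1.45 17.35 -4.36]
1.34 0.1 [ 1.48 17.7  -5.38]
1.36 0 [ 1.5  17.95 -6.42]
1.4 -0.1 [ 1.52 18.12 -7.47]
1.4 -0.18 [ 1.52 18.13 -8.34]
```

{"name": "play_rows", "arguments": {
  "series": [
    {"dx": 0.03,"dy": 0.36,"dz": 0.24,"roll": 0},
    {"dx": 0.06,"dy": 0.72,"dz": 0.48,"roll": 0},
    {"dx": 0.12,"dy": 1.38,"dz": 0.84,"roll": 0},
    {"dx": 0.18,"dy": 2.1,"dz": 1.2,"roll": 0},
    {"dx": 0.24,"dy": 2.86,"dz": 1.47,"roll": 0},
    {"dx": 0.24,"dy": 2.86,"dz": 1.47,"roll": 0}
  ],
  "gripper": 0
}}

```text
clock: 5.98
eef_pos: [0.5172, -0.0905, 0.1756]
eef_rot: [-179.8, 0.2, 85.2]
ft_force: [-5.6, -4.2, 0.7]
width: 0.025
gripper_force: 59.6
```

{"name": "play_rows", "arguments": {
  "series": [
    {"dx": 0.1,"dy": 1.56,"dz": 0.4,"roll": 0},
    {"dx": 0.22,"dy": 3.22,"dz": 0.64,"roll": 0},
    {"dx": 0.36,"dy": 4.92,"dz": 0.66,"roll": 0},
    {"dx": 0.5,"dy": 6.61,"dz": 0.46,"roll": 0},
    {"dx": 0.64,"dy": 8.24,"dz": 0,"roll": 0},
    {"dx": 0.76,"dy": 9.78,"dz": -0.67,"roll": 0},
    {"dx": 0.88,"dy": 11.19,"dz": -1.56,"roll": 0},
    {"dx": 0.88,"dy": 11.19,"dz": -1.56,"roll": 0}
  ]
}}

```text
clock: 6.98
eef_pos: [0.5271, 0.0216, 0.1581]
eef_rot: [-180.0, 0.2, 85.3]
ft_force: [0.2, -7.3, -7.5]
width: 0.0245
gripper_force: 59.2
```

```bash
python3 - <<'E'
from h import *
f=np.load("f.npy"); s=robot.observe(); print(s["eef_pos"],s["ft_force"],s["moment"])
th,ph=1.14,.7
def draw(c,fn,u,v,w,h,k,s):
    im=viewer.capture(c)[:,:,::-1].copy(); cv2.imwrite(f"pics/{fn}.png",im)
    im=cv2.resize(im[v:v+h,u:u+w],None,fx=k,fy=k,interpolation=cv2.INTER_CUBIC)
    def dr(P,col,e=EDG):
        q=((proj(c,W(f,P),s)-[u,v]+.5)*k).astype(int)
        for i,j in e: cv2.line(im,tuple(map(int,q[i])),tuple(map(int,q[j])),col,1)
    dr(claw(th,ph,box((94,-13,6.5),(114,13,24))),(0,0,255)); dr(lev(th,box((58,-9,-9),(118,9,9))),(0,255,0))
    if c=="wrist":
        for x in (80,90,100): dr([[x,-11,84],[x,11,84]],(0,255,255),[(0,1)])
    return cv2.resize(im,(400,300))
A=draw("wrist","w4",220,20,200,150,4,s); B=draw("scene","sc4",270,150,100,75,6,s); C=draw("side","si4",270,150,100,75,6,s)
print([(round(d["score"],2),np.round(d["extent"],1).tolist()) for d in nets.look_for("wrist","keeper")[:3]])
cv2.imwrite("pics/v4.png",np.vstack([np.hstack([A,B]),np.hstack([C,cv2.resize(cv2.imread("pics/w4.png"),(400,300))])]))
E
```

```text
[0.52707437 0.02163773 0.15812196] [ 0.22039783 -7.31603683 -7.46132362] [-1.29349672 -0.01219575 -0.10933269]
[(0.84, [321.9, 151.9, 117.9, 71.6]), (0.33, [320.8, 289.8, 48.4, 81.7])]
```

View pics/v4.png

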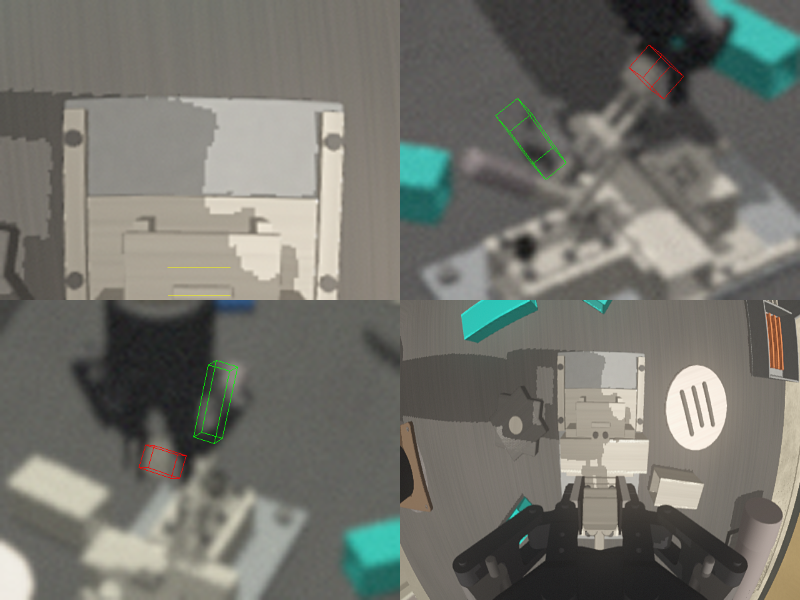

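```bash
python3 - <<'E'
from h import *
f=np.load("f.npy"); s=robot.observe()
R=np.array([[np.cos(f[2]),np.sin(f[2])],[-np.sin(f[2]),np.cos(f[2])]])
G=R@(s["eef_pos"][:2]-f[:2])*1000; z=s["eef_pos"][2]*1000+18.7; print(G,z)
for L in (105.4,107.9):
  for t in np.arange(-.1,1.85,.1):
    p=pin(t); print(round(t,1),round(np.hypot(G[0]-p[0],z-p[2])-L,1),end=' | ')
  print()
# grip tip locations in scene vs theta
for t in (0,.1,.2,.3,.5): print(t,proj("scene",W(f,lev(t,[[118,0,0],[58,0,0]]))).round(0).tolist())
E
```

```text
[61.17538411 -0.64488557] 177.05149605680612
-0.1 24.1 | 0.0 22.8 | 0.1 21.3 | 0.2 19.8 | 0.3 18.1 | 0.4 16.3 | 0.5 14.5 | 0.6 12.5 | 0.7 10.6 | 0.8 8.6 | 0.9 6.6 | 1.0 4.6 | 1.1 2.6 | 1.2 0.7 | 1.3 -1.1 | 1.4 -2.8 | 1.5 -4.4 | 1.6 -5.9 | 1.7 -7.2 | 1.8 -8.3 | 
-0.1 21.6 | 0.0 20.3 | 0.1 18.8 | 0.2 17.3 | 0.3 15.6 | 0.4 13.8 | 0.5 12.0 | 0.6 10.0 | 0.7 8.1 | 0.8 6.1 | 0.9 4.1 | 1.0 2.1 | 1.1 0.1 | 1.2 -1.8 | 1.3 -3.6 | 1.4 -5.3 | 1.5 -6.9 | 1.6 -8.4 | 1.7 -9.7 | 1.8 -10.8 | 
0 [[277.0, 217.0], [297.0, 209.0]]
0.1 [[277.0, 214.0], [297.0, 207.0]]
0.2 [[277.0, 211.0], [297.0, 206.0]]
0.3 [[278.0, 207.0], [297.0, 204.0]]
0.5 [[280.0, 200.0], [298.0, 201.0]]
```

```bash
python3 - <<'E'
from h import *
f=np.load("f.npy"); s=robot.observe()
for c in ("scene","side"):
    viewer.capture(c)
    for l in ("lever","handle_grip"): print(c,l,[(round(d["score"],2),np.round(d["extent"],1).tolist()) for d in nets.look_for(c,l)[:3]])
    for t in (.5,.6,.7,.8,.9,1.,1.1):
        q=proj(c,W(f,lev(t,box((58,-9,-9),(118,9,9))))); print(t,((q.min(0)+q.max(0))/2).round(1),np.ptp(q,axis=0).round(1))
u,v,w,h=270,220,100,110; k=4
rows=[]
for th in (.7,1.1):
    im=cv2.resize(cv2.imread("pics/w4.png")[v:v+h,u:u+w],None,fx=k,fy=k,interpolation=cv2.INTER_CUBIC)
    p=pin(th); ph=np.arctan2(177-p[2],61.2-p[0])-.145; print(th,ph)
    q=((proj("wrist",W(f,claw(th,ph,box((94,-13,6.5),(114,13,24)))),s)-[u,v]+.5)*k).astype(int)
    for i,j in EDG: cv2.line(im,tuple(map(int,q[i])),tuple(map(int,q[j])),(0,0,255),1)
    rows.append(im)
cv2.imwrite("pics/v5.png",np.hstack(rows))
E
```

```text
scene lever [(0.78, [308.2, 182.6, 49.2, 41.3]), (0.19, [341.3, 201.4, 34.4, 31.9])]
scene handle_grip [(0.93, [307.9, 185.8, 46.1, 41.0]), (0.31, [377.5, 242.8, 42.8, 33.1])]
0.5 [289.4 200.3] [23.9 10.2]
0.6 [290.8 197.6] [23.6 12.1]
0.7 [292.4 194.9] [23.  13.9]
0.8 [294.3 192.3] [22.1 15.6]
0.9 [296.4 189.8] [21.1 17.3]
1.0 [298.8 187.4] [19.8 18.7]
1.1 [301.3 185.1] [18.3 20. ]
side lever [(0.7, [318.8, 186.0, 27.1, 36.0])]
side handle_grip [(0.69, [318.1, 184.9, 23.9, 35.1]), (0.3, [261.1, 225.2, 34.8, 25.9])]
0.5 [328.  176.8] [12.6 19.8]
0.6 [327.5 175.8] [12.6 20.1]
0.7 [327.  175.1] [12.5 20.2]
0.8 [326.3 174.6] [12.3 20.1]
0.9 [325.5 174.3] [12.  19.8]
1.0 [324.7 174.5] [11.7 20.2]
1.1 [323.8 174.8] [11.2 20.7]
0.7 0.6896482232487978
1.1 0.693354884079891
```

View pics/v5.png

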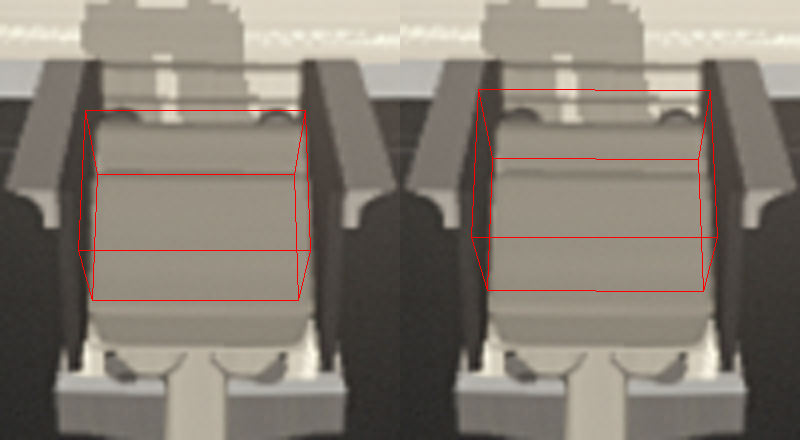

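{"name": "play_rows", "arguments": {
  "series": [
    {"dx": 0.01,"dy": 0.13,"dz": 0.16,"roll": 0},
    {"dx": 0.02,"dy": 0.26,"dz": 0.31,"roll": 0},
    {"dx": 0.03,"dy": 0.41,"dz": 0.44,"roll": 0},
    {"dx": 0.05,"dy": 0.57,"dz": 0.56,"roll": 0},
    {"dx": 0.06,"dy": 0.74,"dz": 0.66,"roll": 0},
    {"dx": 0.08,"dy": 0.92,"dz": 0.74,"roll": 0},
    {"dx": 0.1,"dy": 1.2,"dz": 0.84,"roll": 0},
    {"dx": 0.11,"dy": 1.4,"dz": 0.88,"roll": 0}
  ]
}}

```text
clock: 8.48
eef_pos: [0.5282, 0.035, 0.1665]
eef_rot: [-180.0, 0.2, 85.2]
ft_force: [1.7, -8.1, -10.1]
width: 0.0247
gripper_force: 59.4
```

```bash
cat > look.py <<'E'
from h import *
from scipy.optimize import least_squares
# estimate lever angle from nets: grip bbox in scene, side
f=np.load("f.npy"); s=robot.observe(); print(s["clock"],s["eef_pos"].round(4),s["ft_force"].round(1),s["moment"].round(2),s["width"])
R=np.array([[np.cos(f[2]),np.sin(f[2])],[-np.sin(f[2]),np.cos(f[2])]])
print("grasp",R@(s["eef_pos"][:2]-f[:2])*1000,s["eef_pos"][2]*1000+18.7)
for c in ("scene","side","wrist"):
    im=viewer.capture(c); cv2.imwrite(f"pics/cur_{c}.png",im[:,:,::-1])
    if c=="wrist": continue
    for l in ("handle_grip","claw"): print(c,l,[(round(d["score"],2),np.round(d["extent"],1).tolist()) for d in nets.look_for(c,l)[:2]])
json.dump({k:np.atleast_1d(v).tolist() for k,v in s.items()},open("cur.json","w"))
E
python3 look.py; python3 - <<'E'
from h import *
f=np.load("f.npy")
# dark/bright change between previous and current scene images at lever
a=cv2.imread("pics/sc4.png",0).astype(int); b=cv2.imread("pics/cur_scene.png",0).astype(int)
for t in (.7,.9,1.1,1.3,1.5):
    q=proj("scene",W(f,lev(t,[[60,0,0],[75,0,0],[90,0,0],[105,0,0],[116,0,0]]))).round().astype(int)
    print(t,[(int(a[v,u]),int(b[v,u])) for u,v in q])
E
```

```text
8.475 [0.5282 0.035  0.1665] [  1.7  -8.1 -10.1] [-1.21 -0.39  0.03] 0.024679232503740493
grasp [74.89899647 -0.65215952] 185.22192029575552
scene handle_grip [(0.61, [323.8, 183.6, 25.7, 42.6]), (0.2, [324.6, 205.1, 99.5, 84.7])]
scene claw [(0.6, [344.3, 200.9, 29.8, 31.6]), (0.45, [328.8, 174.6, 15.9, 27.0])]
side handle_grip [(0.37, [311.5, 219.4, 68.3, 89.4])]
side claw [(0.65, [193.2, 320.5, 44.3, 63.7])]
0.7 [(74, 92), (70, 92), (71, 94), (83, 94), (93, 99)]
0.9 [(113, 89), (112, 92), (106, 95), (101, 91), (94, 94)]
1.1 [(62, 61), (45, 45), (76, 78), (96, 96), (94, 96)]
1.3 [(93, 94), (118, 111), (100, 100), (93, 90), (89, 91)]
1.5 [(107, 89), (108, 77), (67, 76), (61, 81), (57, 78)]
```

```bash
python3 - <<'E'
from h import *
a=cv2.imread("pics/w4.png",0); b=cv2.imread("pics/cur_wrist.png",0)
for (u,v,w,h) in ((296,246,48,55),(300,305,40,15)):
    r=cv2.matchTemplate(b[v-20:v+h+20,u-10:u+w+10],a[v:v+h,u:u+w],cv2.TM_CCOEFF_NORMED); _,m,_,l=cv2.minMaxLoc(r); print(m,l[0]-10,l[1]-20)
f=np.load("f.npy"); s={k:np.array(v) for k,v in json.load(open("cur.json")).items()}
p=claw(.7,.69,[[104,0,24],[114,0,24]]); print(proj("wrist",W(f,p),s), )
# dense scan of lever angle in scene/side: contrast to a no-lever reference (scene0 for region)
for c,o in (("scene","sc4"),("side","si4")):
    A=cv2.imread(f"pics/{o}.png").astype(float); B=cv2.imread(f"pics/cur_{c}.png").astype(float)
    D=np.abs(A-B).sum(2)
    print(c,[(round(t,1),round(D[tuple(proj(c,W(f,lev(t,[[x,y,0] for x in range(62,117,4) for y in (-5,0,5)]))).round().astype(int).T[::-1])].mean())) for t in np.arange(.5,1.85,.1)])
E
```

```text
0.29279208183288574 -1 2
0.33693966269493103 -7 -20
[[318.3893058  302.43904406]
 [318.30261319 297.26870649]]
scene [(np.float64(0.5), 7), (np.float64(0.6), 11), (np.float64(0.7), 50), (np.float64(0.8), 41), (np.float64(0.9), 33), (np.float64(1.0), 10), (np.float64(1.1), 8), (np.float64(1.2), 8), (np.float64(1.3), 8), (np.float64(1.4), 50), (np.float64(1.5), 61), (np.float64(1.6), 118), (np.float64(1.7), 119), (np.float64(1.8), 92)]
side [(np.float64(0.5), 46), (np.float64(0.6), 50), (np.float64(0.7), 58), (np.float64(0.8), 60), (np.float64(0.9), 59), (np.float64(1.0), 55), (np.float64(1.1), 53), (np.float64(1.2), 56), (np.float64(1.3), 53), (np.float64(1.4), 50), (np.float64(1.5), 46), (np.float64(1.6), 42), (np.float64(1.7), 34), (np.float64(1.8), 18)]
```

```bash
python3 - <<'E'
from h import *
f=np.load("f.npy"); s={k:np.array(v) for k,v in json.load(open("cur.json")).items()}
T=[]
for th in (1.5,1.7):
    p=pin(th); ph=np.arctan2(185.2-p[2],74.9-p[0])-.145; print(th,ph,np.hypot(185.2-p[2],74.9-p[0]))
    for c,(u,v,w,h) in (("scene",(280,140,80,60)),("wrist",(260,200,120,90))):
        im=cv2.imread(f"pics/cur_{c}.png"); k=400/w; im=cv2.resize(im[v:v+h,u:u+w],(400,300),interpolation=cv2.INTER_CUBIC)
        for P,col in ((claw(th,ph,box((94,-13,6.5),(114,13,24))),(0,0,255)),(lev(th,box((58,-9,-9),(118,9,9))),(0,255,0))):
            q=((proj(c,W(f,P),s)-[u,v]+.5)*k).astype(int)
            for i,j in EDG: cv2.line(im,tuple(map(int,q[i])),tuple(map(int,q[j])),col,1)
        T.append(im)
cv2.imwrite("pics/v6.png",np.vstack([np.hstack(T[:2]),np.hstack(T[2:])]))
E
```

```text
1.5 0.68287317567205 116.14276931277396
1.7 0.7067490323727209 113.23588460345678
```

View pics/v6.png

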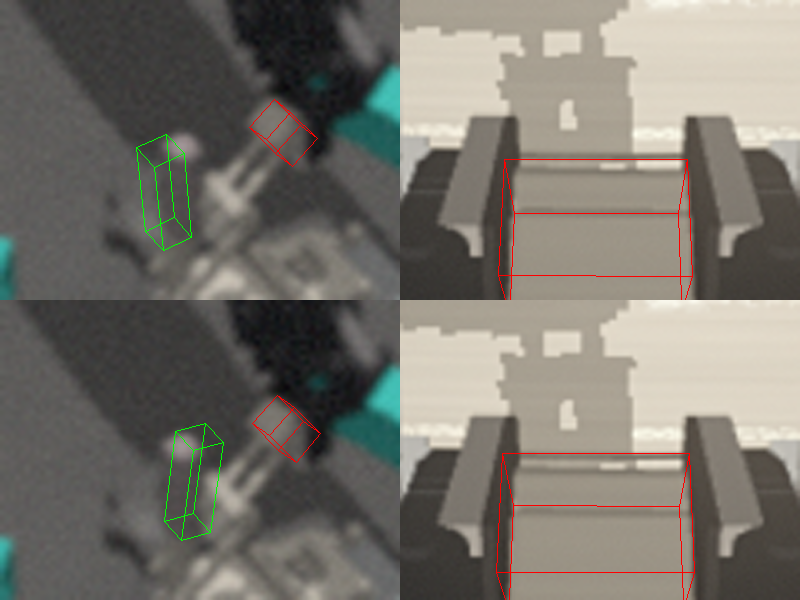

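```bash
python3 - <<'E'
from h import *
f=np.load("f.npy"); s=robot.observe()
s4=dict(s); s4["eef_pos"]=np.array([0.52707437,0.02163773,0.15812196]); s4["eef_rot"]=np.array([-180,0.2,85.3])
s3={k:np.array(v) for k,v in json.load(open("w3.json")).items()}
sc={k:np.array(v) for k,v in json.load(open("cur.json")).items()}
xs=np.arange(70,112,1.)
for fn,st in (("w4",s4),("cur_wrist",sc),("w3",s3)):
    im=cv2.imread(f"pics/{fn}.png",0)
    for ys in ((-9,-6,-3,0,3,6,9),(-16,-14,14,16)):
        v=np.zeros(len(xs))
        for y in ys:
            q=proj("wrist",W(f,[[x,y,84] for x in xs]),st).astype(np.float32)
            v+=cv2.remap(im,q[None,:,0],q[None,:,1],cv2.INTER_LINEAR)[0]
        print(fn,ys[-1],(v/len(ys)).astype(int).tolist())
E
```

```text
w4 9 [176, 173, 172, 166, 163, 163, 162, 155, 138, 129, 127, 126, 127, 129, 144, 161, 163, 162, 150, 165, 170, 169, 163, 144, 155, 165, 163, 164, 166, 165, 164, 164, 165, 163, 162, 162, 166, 167, 168, 167, 166, 162]
w4 16 [187, 186, 188, 191, 197, 194, 173, 132, 130, 160, 161, 158, 159, 160, 159, 160, 162, 161, 162, 162, 162, 163, 164, 164, 165, 164, 162, 164, 166, 171, 178, 178, 177, 176, 182, 189, 193, 194, 194, 194, 193, 186]
cur_wrist 9 [187, 185, 182, 179, 178, 173, 172, 165, 150, 135, 129, 129, 128, 131, 141, 161, 165, 159, 156, 173, 173, 175, 161, 130, 149, 167, 165, 164, 166, 166, 166, 165, 165, 165, 163, 162, 165, 167, 168, 168, 166, 167]
cur_wrist 16 [189, 188, 188, 189, 192, 196, 201, 187, 145, 172, 192, 188, 186, 187, 186, 176, 175, 176, 174, 164, 162, 164, 165, 165, 166, 166, 164, 164, 166, 166, 165, 165, 166, 165, 162, 162, 164, 168, 168, 167, 166, 166]
w3 9 [207, 183, 160, 156, 155, 154, 158, 173, 197, 210, 211, 193, 132, 125, 128, 129, 128, 51, 0, 0, 0, 0, 0, 0, 0, 0, 0, 0, 0, 0, 0, 0, 0, 0, 0, 0, 0, 0, 0, 0, 0, 0]
w3 16 [184, 213, 209, 207, 207, 206, 207, 208, 207, 207, 208, 207, 207, 208, 208, 208, 207, 117, 0, 0, 0, 0, 0, 0, 0, 0, 0, 0, 0, 0, 0, 0, 0, 0, 0, 0, 0, 0, 0, 0, 0, 0]
```

```bash
python3 - <<'E'
from h import *
f=np.load("f.npy")
g=[[114,0,16.6]]; p0=W(f,claw(1.6,.69,g))[0]
for t,p in [(1.6,.57),(1.6,.45),(1.6,.33),(1.6,.21),(1.6,.1),(1.58,0),(1.52,-.07),(1.46,-.12),(1.44,-.16),(1.43,-.2),(1.43,-.22)]:
    q=W(f,claw(t,p,g))[0]; print(t,p,((q-p0)*100).round(2),claw(t,p,[[107,0,1.5],[97,0,6.5]]).round(1)[:,[0,2]].tolist())
E
```

```text
1.6 0.57 [ 0.08  0.96 -0.99] [[87.6, 158.9], [76.5, 157.7]]
1.6 0.45 [ 0.15  1.8  -2.08] [[94.0, 147.8], [82.8, 148.0]]
1.6 0.33 [ 0.21  2.5  -3.27] [[99.1, 136.0], [88.0, 137.5]]
1.6 0.21 [ 0.26  3.06 -4.54] [[102.7, 123.7], [91.8, 126.5]]
1.6 0.1 [ 0.29  3.43 -5.75] [[104.6, 112.1], [94.2, 116.1]]
1.58 0 [ 0.3   3.61 -6.88] [[104.9, 101.4], [94.9, 106.4]]
1.52 -0.07 [ 0.3   3.58 -7.7 ] [[103.6, 93.7], [93.9, 99.4]]
1.46 -0.12 [ 0.29  3.49 -8.3 ] [[102.0, 88.2], [92.6, 94.3]]
1.44 -0.16 [ 0.29  3.46 -8.77] [[101.0, 83.8], [92.0, 90.4]]
1.43 -0.2 [ 0.29  3.42 -9.23] [[100.1, 79.6], [91.3, 86.5]]
1.43 -0.22 [ 0.28  3.41 -9.46] [[99.7, 77.5], [91.1, 84.5]]
```

{"name": "play_rows", "arguments": {
  "series": [
    {"dx": 0.05,"dy": 0.5,"dz": -0.48,"roll": 0},
    {"dx": 0.08,"dy": 0.96,"dz": -0.99,"roll": 0},
    {"dx": 0.15,"dy": 1.8,"dz": -2.08,"roll": 0},
    {"dx": 0.21,"dy": 2.5,"dz": -3.27,"roll": 0},
    {"dx": 0.26,"dy": 3.06,"dz": -4.54,"roll": 0},
    {"dx": 0.29,"dy": 3.43,"dz": -5.75,"roll": 0},
    {"dx": 0.3,"dy": 3.61,"dz": -6.4,"roll": 0},
    {"dx": 0.3,"dy": 3.61,"dz": -6.4,"roll": 0}
  ]
}}

```text
clock: 9.82
eef_pos: [0.5322, 0.0732, 0.1041]
eef_rot: [179.9, -0.1, 85.2]
ft_force: [-0.1, 1.8, 2.4]
width: 0.024
gripper_force: 66.5
```

```bash
python3 look.py; python3 - <<'E'
from h import *
f=np.load("f.npy"); A=cv2.imread("pics/scene0.png").astype(float); B=cv2.imread("pics/cur_scene.png").astype(float); C=cv2.imread("pics/sc4.png").astype(float)
for c,D in (("vs0",np.abs(A-B).sum(2)),("vs4",np.abs(C-B).sum(2))):
    print(c,[(float(round(t,2)),round(D[tuple(proj("scene",W(f,lev(t,[[x,y,0] for x in range(62,117,4) for y in (-5,0,5)]))).round().astype(int).T[::-1])].mean())) for t in np.arange(1.1,1.85,.1)])
E
```

```text
9.825 [0.5322 0.0732 0.1041] [-0.1  1.8  2.4] [-0.03  0.03 -0.  ] 0.024002691281472168
grasp [113.28768687  -1.42327746] 122.8377057336475
scene handle_grip [(0.85, [328.0, 183.5, 36.3, 37.0])]
scene claw [(0.41, [334.0, 183.7, 24.8, 21.5])]
side handle_grip [(0.76, [309.4, 195.8, 21.5, 40.0])]
side claw []
vs0 [(1.1, 8), (1.2, 8), (1.3, 6), (1.4, 8), (1.5, 47), (1.6, 127), (1.7, 130), (1.8, 90)]
vs4 [(1.1, 10), (1.2, 6), (1.3, 7), (1.4, 59), (1.5, 83), (1.6, 87), (1.7, 140), (1.8, 119)]
```

```bash
python3 - <<'E'
from h import *
f=np.load("f.npy"); s=robot.observe(); viewer.capture("wrist")
for l in ("claw","claw_grip","keeper"): print(l,[(round(d["score"],2),np.round(d["extent"],1).tolist()) for d in nets.look_for("wrist",l)[:3]])
im=cv2.imread("pics/cur_wrist.png",0)
print("col profile rows 180-330 @cols 305..335:",im[180:330:3,308:332].mean(1).astype(int).tolist())
o=cv2.imread("pics/w4.png",0); print("w4:",o[180:330:3,308:332].mean(1).astype(int).tolist())
for th in (1.5,1.6,1.7):
    p=pin(th); ph=np.arctan2(122.8-p[2],113.3-p[0])-.145
    print(th,round(ph,3),"rad",np.hypot(122.8-p[2],113.3-p[0]).round(1),"rows z24 x94,114; z6.5 x114:",proj("wrist",W(f,claw(th,ph,[[94,0,24],[114,0,24],[114,0,6.5]])),s)[:,1].round(1))
E
```

```text
claw [(0.65, [320.6, 295.4, 62.9, 73.2])]
claw_grip [(0.77, [319.7, 297.7, 59.0, 73.4]), (0.39, [449.7, 320.9, 79.8, 54.3])]
keeper [(0.87, [320.6, 225.9, 135.8, 82.9])]
col profile rows 180-330 @cols 305..335: [143, 143, 137, 115, 159, 159, 160, 158, 157, 158, 160, 159, 160, 160, 159, 118, 148, 161, 163, 163, 157, 161, 161, 162, 160, 163, 112, 106, 118, 119, 119, 119, 121, 119, 119, 151, 155, 158, 158, 157, 159, 157, 158, 155, 154, 154, 182, 128, 166, 174]
w4: [119, 131, 162, 162, 173, 177, 174, 172, 174, 176, 178, 194, 196, 202, 167, 161, 160, 162, 169, 140, 169, 167, 157, 165, 129, 146, 143, 145, 128, 145, 145, 146, 144, 144, 143, 145, 144, 141, 140, 150, 133, 133, 143, 168, 165, 165, 164, 149, 150, 150]
1.5 0.05 rad 119.2 rows z24 x94,114; z6.5 x114: [315.6 281.5 261.6]
1.6 0.051 rad 117.2 rows z24 x94,114; z6.5 x114: [312.8 278.2 258.4]
1.7 0.054 rad 115.3 rows z24 x94,114; z6.5 x114: [310.  274.9 255.2]
```

{"name": "play_rows", "arguments": {
  "series": [
    {"dx": 0,"dy": 0.05,"dz": -0.5,"roll": 0},
    {"dx": 0,"dy": 0.05,"dz": -1.0,"roll": 0},
    {"dx": 0,"dy": 0,"dz": -1.5,"roll": 0},
    {"dx": 0,"dy": -0.05,"dz": -2.0,"roll": 0},
    {"dx": 0,"dy": -0.1,"dz": -2.4,"roll": 0},
    {"dx": 0,"dy": -0.15,"dz": -2.7,"roll": 0},
    {"dx": 0,"dy": -0.15,"dz": -2.7,"roll": 0}
  ]
}}

```text
clock: 11.25
eef_pos: [0.5318, 0.072, 0.0774]
eef_rot: [180.0, -0.1, 85.1]
ft_force: [-0.4, 6.5, 4.9]
width: 0.0246
gripper_force: 73.1
```

```bash
python3 look.py; python3 - <<'E'
from h import *
f=np.load("f.npy"); s=robot.observe()
for l in ("claw","claw_grip"): print(l,[(round(d["score"],2),np.round(d["extent"],1).tolist()) for d in nets.look_for("wrist",l)[:3]])
im=cv2.imread("pics/cur_wrist.png",0)
print("rows 180-350:",im[180:350:3,308:332].mean(1).astype(int).tolist())
R=np.array([[np.cos(f[2]),np.sin(f[2])],[-np.sin(f[2]),np.cos(f[2])]]); G=R@(s["eef_pos"][:2]-f[:2])*1000; z=s["eef_pos"][2]*1000+18.7
for th in (1.4,1.5,1.6):
    p=pin(th); ph=np.arctan2(z-p[2],G[0]-p[0])-.145
    print(th,round(ph,3),"nose",claw(th,ph,[[107,0,1.5]]).round(1),"rows",proj("wrist",W(f,claw(th,ph,[[94,0,24],[114,0,24],[114,0,6.5]])),s)[:,1].round(1), "K 88/93 rows",proj("wrist",W(f,[[88,0,84],[93,0,84],[100,0,68]]),s)[:,1].round(1))
E
```

```text
11.25 [0.5318 0.072  0.0774] [-0.4  6.5  4.9] [ 0.56 -0.05 -0.23] 0.024565330456704993
grasp [112.02156761  -1.18055896] 96.1420254606039
scene handle_grip [(0.81, [327.1, 185.2, 34.1, 37.8])]
scene claw []
side handle_grip [(0.63, [309.0, 198.3, 25.7, 48.7])]
side claw [(0.58, [302.8, 217.4, 5.2, 8.1])]
claw [(0.86, [319.4, 295.4, 60.4, 75.0]), (0.16, [319.2, 229.4, 191.8, 203.9])]
claw_grip [(0.93, [318.4, 297.4, 57.1, 70.2])]
rows 180-350: [140, 140, 139, 139, 140, 113, 132, 154, 155, 156, 154, 153, 153, 156, 154, 155, 156, 157, 154, 156, 112, 114, 157, 158, 159, 157, 153, 157, 104, 106, 106, 106, 142, 158, 162, 162, 160, 161, 162, 159, 159, 159, 155, 155, 154, 158, 160, 157, 161, 161, 164, 65, 49, 48, 48, 48, 47]
1.4 -0.17 nose [[100.1   0.   82.6]] rows [317.4 277.1 264.5] K 88/93 rows [295.5 287.5 261.4]
1.5 -0.174 nose [[102.    0.   82.6]] rows [314.1 273.2 261.1] K 88/93 rows [295.5 287.5 261.4]
1.6 -0.177 nose [[103.9   0.   82.5]] rows [310.6 269.1 257.5] K 88/93 rows [295.5 287.5 261.4]
```

{"name": "play_rows", "arguments": {
  "series": [
    {"dx": 0,"dy": -0.05,"dz": -0.2,"roll": 0},
    {"dx": 0,"dy": -0.08,"dz": -0.35,"roll": 0},
    {"dx": 0,"dy": -0.08,"dz": -0.35,"roll": 0}
  ]
}}

```text
clock: 12.08
eef_pos: [0.5318, 0.0711, 0.0741]
eef_rot: [180.0, -0.1, 85.1]
ft_force: [-0.1, 6.4, 5.6]
width: 0.0245
gripper_force: 73.9
```

{"name": "play_rows", "arguments": {
  "series": [
    {"dx": 0,"dy": 0,"dz": 0,"roll": 0},
    {"dx": 0,"dy": 0,"dz": 0,"roll": 0},
    {"dx": 0,"dy": 0,"dz": 0,"roll": 0},
    {"dx": 0,"dy": 0,"dz": 0,"roll": 0}
  ],
  "gripper": 0.6
}}

```text
clock: 12.58
eef_pos: [0.5312, 0.0699, 0.0733]
eef_rot: [-180.0, 0.0, 85.2]
ft_force: [-0.2, -0.4, -0.1]
width: 0.0512
gripper_force: 0.0
```

{"name": "play_rows", "arguments": {
  "series": [
    {"dx": 0,"dy": 0,"dz": 2,"roll": 0},
    {"dx": 0,"dy": 0,"dz": 6,"roll": 0},
    {"dx": 0,"dy": -1,"dz": 11,"roll": 0},
    {"dx": 0,"dy": -2,"dz": 16,"roll": 0},
    {"dx": -0.5,"dy": -6,"dz": 19,"roll": 0},
    {"dx": -0.9,"dy": -11,"dz": 19,"roll": 0},
    {"dx": -1.0,"dy": -12.5,"dz": 19,"roll": 0},
    {"dx": -1.0,"dy": -12.5,"dz": 19,"roll": 0}
  ]
}}

```text
clock: 13.58
eef_pos: [0.5212, -0.0553, 0.263]
eef_rot: [-179.9, -0.0, 85.1]
ft_force: [0.1, -0.2, -1.0]
width: 0.0508
gripper_force: 0.0
```

```bash
python3 look.py; python3 - <<'E'
from h import *
f=np.load("f.npy"); s={k:np.array(v) for k,v in json.load(open("cur.json")).items()}
for l in ("claw","handle_grip"): print(l,[(round(d["score"],2),np.round(d["extent"],1).tolist()) for d in nets.look_for("wrist",l)[:3]])
T=[]
for th,ph in ((1.4,-.22),(1.5,-.22)):
    for c,(u,v,w,h) in (("scene",(290,150,80,60)),("wrist",(250,60,160,120))):
        im=cv2.imread(f"pics/cur_{c}.png"); k=400/w; im=cv2.resize(im[v:v+h,u:u+w],(400,300),interpolation=cv2.INTER_CUBIC)
        for P,col in ((claw(th,ph,box((94,-13,6.5),(114,13,24))),(0,0,255)),(lev(th,box((58,-9,-9),(118,9,9))),(0,255,0))):
            q=((proj(c,W(f,P),s)-[u,v]+.5)*k).astype(int)
            for i,j in EDG: cv2.line(im,tuple(map(int,q[i])),tuple(map(int,q[j])),col,1)
        T.append(im)
cv2.imwrite("pics/v7.png",np.vstack([np.hstack(T[:2]),np.hstack(T[2:])]))
E
```

```text
13.575 [ 0.5212 -0.0553  0.263 ] [ 0.1 -0.2 -1. ] [-0.01 -0.01 -0.03] 0.050842932268998935
grasp [-15.68822976  -1.15802113] 281.66391199549577
scene handle_grip [(0.65, [328.0, 187.8, 42.3, 36.9])]
scene claw [(0.36, [344.6, 201.9, 26.7, 32.1])]
side handle_grip [(0.67, [305.2, 229.3, 35.6, 28.8]), (0.66, [308.1, 198.7, 25.3, 55.4])]
side claw []
claw [(0.82, [319.5, 94.8, 28.3, 85.9])]
handle_grip [(0.59, [317.6, 129.7, 33.3, 150.2])]
```

View pics/v7.png

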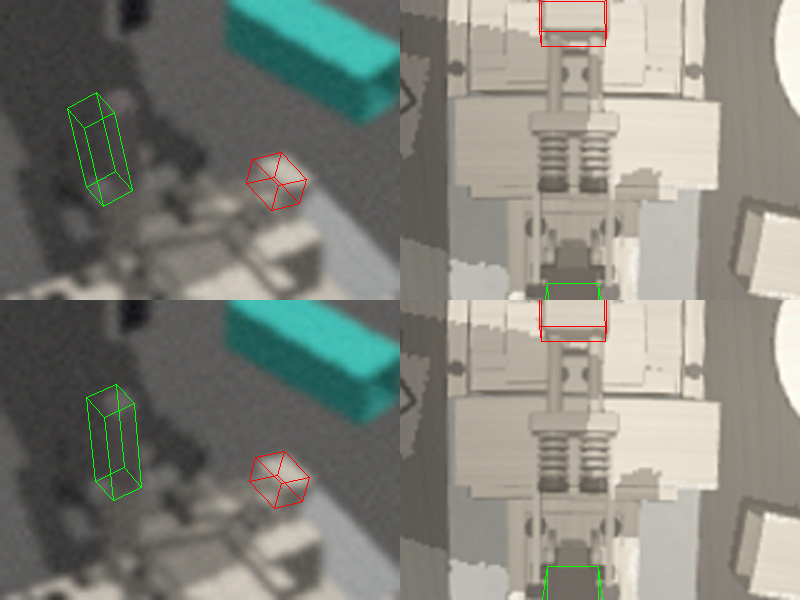

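{"name": "play_rows", "arguments": {
  "series": [
    {"dx": 0.1,"dy": 2,"dz": 0,"roll": 0},
    {"dx": 0.25,"dy": 4.4,"dz": 0,"roll": 0},
    {"dx": 0.25,"dy": 4.4,"dz": -2,"roll": 0},
    {"dx": 0.25,"dy": 4.4,"dz": -5,"roll": 0},
    {"dx": 0.25,"dy": 4.4,"dz": -7.9,"roll": 0},
    {"dx": 0.25,"dy": 4.4,"dz": -7.9,"roll": 0},
    {"dx": 0.25,"dy": 4.4,"dz": -7.9,"roll": 0}
  ],
  "gripper": 0
}}

```text
clock: 14.9
eef_pos: [0.5247, -0.0109, 0.1858]
eef_rot: [179.9, 0.0, 85.2]
ft_force: [-0.5, -0.4, -0.2]
width: 0.0002
gripper_force: 0.0
```

```bash
python3 - <<'E'
from h import *
f=np.load("f.npy"); s=robot.observe(); print(s["eef_pos"],s["width"])
for t in (1.6,1.5,1.4,1.3,1.2,1.1,1.0,.9,.8,.7,.6,.5,.4,.3,.2,.1,.05,0):
    c=lev(t,[[104,0,9]])[0]+[11,0,0]; q=W(f,c)[0]; print(t,((q-s["eef_pos"])*100).round(2), q.round(4))
E
```

```text
[ 0.52466983 -0.01088037  0.18576941] 0.00017159429914809907
1.6 [-0.14 -0.57 -0.21] [ 0.5232 -0.0166  0.1837]
1.5 [-0.23 -1.61 -0.14] [ 0.5224 -0.027   0.1844]
1.4 [-0.32 -2.65 -0.18] [ 0.5215 -0.0374  0.184 ]
1.3 [-0.4  -3.68 -0.32] [ 0.5206 -0.0477  0.1826]
1.2 [-0.49 -4.69 -0.56] [ 0.5198 -0.0578  0.1802]
1.1 [-0.57 -5.67 -0.9 ] [ 0.519  -0.0676  0.1768]
1.0 [-0.65 -6.62 -1.34] [ 0.5182 -0.0771  0.1724]
0.9 [-0.72 -7.51 -1.87] [ 0.5174 -0.086   0.1671]
0.8 [-0.79 -8.35 -2.49] [ 0.5167 -0.0944  0.1609]
0.7 [-0.86 -9.12 -3.19] [ 0.5161 -0.1021  0.1539]
0.6 [-0.92 -9.82 -3.96] [ 0.5155 -0.1091  0.1462]
0.5 [ -0.97 -10.44  -4.8 ] [ 0.515  -0.1153  0.1378]
0.4 [ -1.01 -10.97  -5.7 ] [ 0.5145 -0.1206  0.1288]
0.3 [ -1.05 -11.41  -6.64] [ 0.5142 -0.125   0.1193]
0.2 [ -1.08 -11.75  -7.63] [ 0.5139 -0.1284  0.1095]
0.1 [ -1.1  -12.    -8.64] [ 0.5137 -0.1308  0.0993]
0.05 [ -1.11 -12.08  -9.16] [ 0.5136 -0.1317  0.0942]
0 [ -1.11 -12.14  -9.68] [ 0.5136 -0.1322  0.089 ]
```

{"name": "play_rows", "arguments": {
  "series": [
    {"dx": -0.14,"dy": -0.57,"dz": -0.2,"roll": 0},
    {"dx": -0.23,"dy": -1.1,"dz": -0.14,"roll": 0},
    {"dx": -0.25,"dy": -1.6,"dz": -0.14,"roll": 0},
    {"dx": -0.3,"dy": -2.1,"dz": -0.15,"roll": 0},
    {"dx": -0.32,"dy": -2.65,"dz": -0.18,"roll": 0},
    {"dx": -0.36,"dy": -3.2,"dz": -0.25,"roll": 0},
    {"dx": -0.4,"dy": -3.68,"dz": -0.32,"roll": 0},
    {"dx": -0.45,"dy": -4.2,"dz": -0.43,"roll": 0}
  ]
}}

```text
clock: 15.9
eef_pos: [0.5194, -0.0532, 0.1801]
eef_rot: [-180.0, 0.0, 85.2]
ft_force: [0.4, 1.6, 0.2]
width: 0.0001
gripper_force: 0.7
```

{"name": "play_rows", "arguments": {
  "series": [
    {"dx": -0.04,"dy": -0.49,"dz": -0.13,"roll": 0},
    {"dx": -0.08,"dy": -0.98,"dz": -0.29,"roll": 0},
    {"dx": -0.12,"dy": -1.47,"dz": -0.47,"roll": 0},
    {"dx": -0.16,"dy": -1.95,"dz": -0.68,"roll": 0},
    {"dx": -0.2,"dy": -2.42,"dz": -0.91,"roll": 0},
    {"dx": -0.24,"dy": -2.87,"dz": -1.17,"roll": 0},
    {"dx": -0.27,"dy": -3.31,"dz": -1.44,"roll": 0},
    {"dx": -0.27,"dy": -3.31,"dz": -1.44,"roll": 0}
  ]
}}

```text
clock: 16.9
eef_pos: [0.5168, -0.0865, 0.1655]
eef_rot: [180.0, 0.0, 85.2]
ft_force: [-0.2, -0.3, 0.4]
width: 0.0001
gripper_force: 0.0
```

```bash
python3 look.py; python3 - <<'E'
from h import *
f=np.load("f.npy"); s={k:np.array(v) for k,v in json.load(open("cur.json")).items()}
for l in ("claw","keeper"): print(l,[(round(d["score"],2),np.round(d["extent"],1).tolist()) for d in nets.look_for("wrist",l)[:2]])
im=cv2.imread("pics/cur_wrist.png",0); xs=np.arange(60,112,1.)
for z,ys in ((84,(-9,-5,0,5,9)),(102,(-9,-5,0,5,9)),(84,(-20,20))):
    v=0
    for y in ys:
        q=proj("wrist",W(f,[[x,y,z] for x in xs]),s).astype(np.float32); v=v+cv2.remap(im,q[None,:,0],q[None,:,1],cv2.INTER_LINEAR)[0].astype(float)
    print(z,(v/len(ys)).astype(int).tolist())
for th in (.9,1.): print(th,"head rows if hooked/ not", [proj("wrist",W(f,claw(th,ph,[[94,0,24],[114,0,24]])),s)[:,1].round(0).tolist() for ph in (-.15,-.05)])
E
```

```text
16.9 [ 0.5168 -0.0865  0.1655] [-0.2 -0.3  0.4] [0.03 0.01 0.01] 7.327832766528534e-05
grasp [-47.12774522   0.60520106] 184.15629517954235
scene handle_grip [(0.9, [317.1, 193.7, 58.3, 23.6]), (0.41, [326.1, 213.5, 103.0, 66.6])]
scene claw [(0.17, [155.6, 265.3, 29.0, 59.6])]
side handle_grip [(0.75, [314.5, 197.6, 28.3, 50.7])]
side claw [(0.54, [307.0, 214.9, 12.0, 12.8])]
claw [(0.7, [320.8, 59.1, 47.0, 118.3])]
keeper [(0.85, [321.6, 29.6, 117.5, 54.6])]
84 [192, 195, 176, 156, 171, 186, 190, 189, 186, 175, 173, 173, 173, 173, 174, 181, 188, 186, 181, 161, 154, 159, 160, 140, 128, 129, 126, 145, 182, 193, 199, 199, 197, 197, 198, 200, 199, 198, 198, 199, 198, 196, 195, 197, 197, 193, 58, 0, 0, 0, 0, 0]
102 [160, 176, 186, 185, 183, 176, 174, 173, 173, 173, 172, 178, 182, 180, 168, 153, 155, 158, 139, 128, 129, 128, 160, 188, 197, 199, 197, 196, 198, 200, 199, 198, 198, 198, 197, 196, 196, 197, 194, 107, 0, 0, 0, 0, 0, 0, 0, 0, 0, 0, 0, 0]
84 [225, 231, 191, 156, 203, 215, 186, 134, 189, 213, 210, 209, 210, 209, 209, 211, 210, 210, 211, 209, 209, 211, 210, 210, 209, 207, 208, 210, 209, 208, 207, 208, 205, 202, 204, 207, 208, 208, 206, 205, 201, 194, 192, 177, 172, 173, 127, 0, 0, 0, 0, 0]
0.9 head rows if hooked/ not [[21.0, -4.0], [19.0, -9.0]]
1.0 head rows if hooked/ not [[18.0, -7.0], [16.0, -11.0]]
```

```bash
python3 - <<'E'
from h import *
f=np.load("f.npy"); sc={k:np.array(v) for k,v in json.load(open("cur.json")).items()}
s3={k:np.array(v) for k,v in json.load(open("w3.json")).items()}
s2={k:np.array(v) for k,v in json.load(open("w2.json")).items()}
def rect(fn,st,z,x0,x1,y0,y1):
    im=cv2.imread(f"pics/{fn}.png",0); X,Y=np.meshgrid(np.arange(x0,x1,.5),np.arange(y0,y1,.5),indexing='ij')
    q=proj("wrist",W(f,np.c_[X.ravel(),Y.ravel(),np.full(X.size,z)]),st).astype(np.float32)
    return cv2.remap(im,q[:,0].reshape(X.shape),q[:,1].reshape(X.shape),cv2.INTER_LINEAR)
for z,y0,y1 in ((68,14,28),(68,-28,-14),(56,-60,-40),(12,-64,-60)):
  A=rect("cur_wrist",sc,z,40,110,y0,y1); 
  print(z,y0,"cur",A.mean(1)[::2].astype(int).tolist())
  for fn,st in (("w3",s3),("w2",s2)):
    B=rect(fn,st,z,40,110,y0,y1); print(fn,B.mean(1)[::2].astype(int).tolist())
E
```

```text
68 14 cur [163, 161, 159, 152, 146, 152, 161, 163, 164, 164, 162, 163, 165, 173, 192, 209, 215, 216, 214, 211, 212, 214, 216, 224, 229, 193, 150, 193, 215, 206, 149, 153, 208, 212, 209, 208, 209, 208, 209, 210, 208, 208, 209, 208, 207, 208, 208, 209, 209, 207, 203, 205, 206, 205, 204, 203, 204, 200, 197, 196, 199, 202, 203, 204, 205, 204, 198, 185, 182, 175]
w3 [216, 216, 214, 212, 212, 212, 212, 213, 213, 212, 213, 213, 212, 213, 213, 214, 215, 214, 212, 213, 214, 215, 225, 230, 217, 156, 118, 116, 115, 144, 201, 215, 206, 157, 121, 169, 211, 210, 207, 207, 207, 206, 207, 208, 205, 206, 207, 205, 205, 206, 206, 207, 206, 170, 2, 0, 0, 0, 0, 0, 0, 0, 0, 0, 0, 0, 0, 0, 0, 0]
w2 [223, 222, 222, 220, 219, 219, 220, 220, 221, 221, 220, 221, 221, 221, 221, 222, 222, 222, 221, 221, 222, 223, 223, 224, 213, 191, 147, 122, 116, 147, 183, 223, 216, 196, 172, 185, 211, 217, 219, 218, 217, 217, 219, 218, 216, 217, 217, 217, 217, 218, 219, 219, 218, 217, 217, 218, 218, 217, 216, 216, 215, 213, 213, 212, 215, 217, 218, 217, 215, 212]
68 -28 cur [196, 195, 193, 187, 181, 200, 209, 209, 209, 208, 2
[... 2395 characters left out ...]
, 215, 215, 214, 214, 213, 213, 214, 213, 212, 213, 212, 210, 209, 209, 211, 211, 209, 208, 210, 211, 212, 212, 211, 211, 211, 212, 213, 212, 210, 210, 209, 209, 210, 211, 213, 222, 229, 235, 218, 206, 205, 203, 190, 153, 137, 134, 134, 134, 133, 132, 138, 171, 196, 204, 205, 204, 204, 203, 202, 202, 202, 202, 202, 202, 202, 202, 202, 201, 201]
w2 [225, 225, 224, 224, 224, 224, 224, 224, 224, 223, 223, 222, 221, 222, 222, 222, 221, 221, 221, 222, 223, 223, 222, 223, 223, 224, 223, 222, 221, 221, 220, 221, 223, 224, 225, 222, 220, 217, 216, 215, 216, 216, 208, 195, 172, 157, 147, 145, 146, 158, 174, 195, 208, 214, 214, 214, 214, 215, 217, 218, 218, 217, 216, 216, 215, 215, 215, 216, 215, 213]
```

{"name": "play_rows", "arguments": {
  "series": [
    {"dx": -0.03,"dy": -0.42,"dz": -0.31,"roll": 0},
    {"dx": -0.07,"dy": -0.84,"dz": -0.62,"roll": 0},
    {"dx": -0.1,"dy": -1.22,"dz": -0.97,"roll": 0},
    {"dx": -0.14,"dy": -1.61,"dz": -1.32,"roll": 0},
    {"dx": -0.17,"dy": -1.96,"dz": -1.7,"roll": 0},
    {"dx": -0.2,"dy": -2.31,"dz": -2.09,"roll": 0},
    {"dx": -0.22,"dy": -2.62,"dz": -2.51,"roll": 0},
    {"dx": -0.25,"dy": -2.93,"dz": -2.93,"roll": 0}
  ]
}}

```text
clock: 18.35
eef_pos: [0.5143, -0.1155, 0.1362]
eef_rot: [-180.0, -0.0, 85.2]
ft_force: [-0.2, 4.7, 2.9]
width: -0.0
gripper_force: 2.5
```

{"name": "play_rows", "arguments": {
  "series": [
    {"dx": -0.02,"dy": -0.27,"dz": -0.45,"roll": 0},
    {"dx": -0.04,"dy": -0.53,"dz": -0.9,"roll": 0},
    {"dx": -0.06,"dy": -0.76,"dz": -1.37,"roll": 0},
    {"dx": -0.08,"dy": -0.97,"dz": -1.84,"roll": 0},
    {"dx": -0.1,"dy": -1.15,"dz": -2.33,"roll": 0},
    {"dx": -0.11,"dy": -1.31,"dz": -2.83,"roll": 0},
    {"dx": -0.12,"dy": -1.4,"dz": -3.2,"roll": 0},
    {"dx": -0.12,"dy": -1.44,"dz": -3.4,"roll": 0}
  ]
}}

```text
clock: 19.35
eef_pos: [0.5129, -0.1299, 0.1021]
eef_rot: [-180.0, 0.0, 85.2]
ft_force: [-0.0, 0.8, 1.6]
width: 0.0001
gripper_force: 0.6
```

{"name": "play_rows", "arguments": {
  "series": [
    {"dx": 0,"dy": -0.05,"dz": -0.2,"roll": 0},
    {"dx": 0,"dy": -0.1,"dz": -0.4,"roll": 0},
    {"dx": 0,"dy": -0.13,"dz": -0.6,"roll": 0},
    {"dx": 0,"dy": -0.16,"dz": -0.8,"roll": 0},
    {"dx": 0,"dy": -0.18,"dz": -0.95,"roll": 0},
    {"dx": 0,"dy": -0.2,"dz": -1.05,"roll": 0},
    {"dx": 0,"dy": -0.2,"dz": -1.05,"roll": 0}
  ]
}}

```text
clock: 20.23
eef_pos: [0.5131, -0.1316, 0.0919]
eef_rot: [-180.0, -0.0, 85.2]
ft_force: [0.2, 0.3, -0.4]
width: 0.0004
gripper_force: 0.0
```

{"name": "play_rows", "arguments": {
  "series": [
    {"dx": 0,"dy": 0,"dz": -0.06,"roll": 0},
    {"dx": 0,"dy": 0,"dz": -0.12,"roll": 0},
    {"dx": 0,"dy": 0,"dz": -0.18,"roll": 0},
    {"dx": 0,"dy": 0,"dz": -0.18,"roll": 0}
  ]
}}

```text
clock: 20.72
eef_pos: [0.513, -0.1316, 0.0902]
eef_rot: [-180.0, -0.0, 85.2]
ft_force: [0.1, -0.4, 0.2]
width: 0.0002
gripper_force: 0.0
```

{"name": "play_rows", "arguments": {
  "series": [
    {"dx": 0,"dy": 0,"dz": -0.04,"roll": 0},
    {"dx": 0,"dy": 0,"dz": -0.08,"roll": 0},
    {"dx": 0,"dy": 0,"dz": -0.12,"roll": 0},
    {"dx": 0,"dy": 0,"dz": -0.12,"roll": 0}
  ]
}}

```text
clock: 21.22
eef_pos: [0.5131, -0.1317, 0.089]
eef_rot: [-180.0, -0.0, 85.2]
ft_force: [0.1, -0.3, 0.5]
width: 0.0003
gripper_force: 0.0
```

{"name": "play_rows", "arguments": {
  "series": [
    {"dx": 0,"dy": 0,"dz": -0.04,"roll": 0},
    {"dx": 0,"dy": 0,"dz": -0.08,"roll": 0},
    {"dx": 0,"dy": 0,"dz": -0.08,"roll": 0}
  ]
}}

```text
clock: 21.6
eef_pos: [0.5131, -0.1317, 0.0886]
eef_rot: [-180.0, 0.0, 85.2]
ft_force: [-1.2, 0.5, 3.7]
width: -0.0
gripper_force: 1.7
```

{"name": "play_rows", "arguments": {
  "series": [
    {"dx": 0,"dy": 0,"dz": -0.04,"roll": 0},
    {"dx": 0,"dy": 0,"dz": -0.08,"roll": 0},
    {"dx": 0,"dy": 0,"dz": -0.08,"roll": 0}
  ]
}}

```text
clock: 21.98
eef_pos: [0.5132, -0.1318, 0.0882]
eef_rot: [-180.0, 0.0, 85.2]
ft_force: [-2.9, 0.3, 6.2]
width: 0.0
gripper_force: 3.1
```

{"name": "play_rows", "arguments": {
  "series": [
    {"dx": 0,"dy": 0,"dz": -0.06,"roll": 0},
    {"dx": 0,"dy": 0,"dz": -0.13,"roll": 0},
    {"dx": 0,"dy": 0,"dz": -0.2,"roll": 0},
    {"dx": 0,"dy": 0,"dz": -0.2,"roll": 0}
  ]
}}

```text
clock: 22.48
eef_pos: [0.5133, -0.1319, 0.0874]
eef_rot: [-180.0, 0.0, 85.2]
ft_force: [-5.5, 2.2, 12.5]
width: -0.0002
gripper_force: 6.2
```

{"name": "play_rows", "arguments": {
  "series": [
    {"dx": 0,"dy": 0,"dz": -0.05,"roll": 0},
    {"dx": 0,"dy": 0,"dz": -0.08,"roll": 0},
    {"dx": 0,"dy": 0,"dz": -0.08,"roll": 0},
    {"dx": 0,"dy": 0,"dz": -0.08,"roll": 0},
    {"dx": 0,"dy": 0,"dz": -0.08,"roll": 0}
  ]
}}

```text
clock: 23.1
eef_pos: [0.5133, -0.1319, 0.0872]
eef_rot: [-179.9, 0.0, 85.2]
ft_force: [-6.2, 2.0, 16.0]
width: -0.0001
gripper_force: 7.6
```

{"name": "play_rows", "arguments": {
  "series": [
    {"dx": 0,"dy": 0,"dz": 0.5,"roll": 0},
    {"dx": 0,"dy": 0,"dz": 2,"roll": 0},
    {"dx": 0,"dy": 0,"dz": 6,"roll": 0},
    {"dx": 0,"dy": -1,"dz": 12,"roll": 0},
    {"dx": 0,"dy": -3,"dz": 18,"roll": 0},
    {"dx": 0,"dy": -3,"dz": 22,"roll": 0},
    {"dx": 0,"dy": -3,"dz": 25,"roll": 0},
    {"dx": 0,"dy": -3,"dz": 25,"roll": 0}
  ]
}}

```text
clock: 24.1
eef_pos: [0.5141, -0.1623, 0.3382]
eef_rot: [179.6, 0.2, 85.2]
ft_force: [0.4, -0.9, -0.5]
width: -0.0002
gripper_force: 0.0
```

```bash
python3 look.py; python3 - <<'E'
from h import *
f=np.load("f.npy"); s={k:np.array(v) for k,v in json.load(open("cur.json")).items()}
for c in ("scene","side"):
    for t in (0,.3,.7,1.5):
        q=proj(c,W(f,lev(t,box((58,-9,-9),(118,9,9))))); print(c,t,q.min(0).round(),q.max(0).round())
A=cv2.imread("pics/scene0.png").astype(float); B=cv2.imread("pics/cur_scene.png").astype(float)
D=np.abs(A-B).sum(2)
print([(float(round(t,2)),round(D[tuple(proj("scene",W(f,lev(t,[[x,y,0] for x in range(62,117,4) for y in (-5,0,5)]))).round().astype(int).T[::-1])].mean())) for t in (0,.1,.2,.3,.5,.7,1,1.3,1.6)])
for l in ("claw","lever","handle_grip"): print(l,[(round(d["score"],2),np.round(d["extent"],1).tolist()) for d in nets.look_for("wrist",l)[:2]])
for t in (0,.1): 
    q=proj("wrist",W(f,lev(t,box((58,-9,-9),(118,9,9)))),s); print(q.min(0),q.max(0))
q=proj("wrist",W(f,claw(0,0,box((94,-13,6.5),(114,13,24)))),s); print("head",q.min(0),q.max(0))
E
```

```text
24.1 [ 0.5141 -0.1623  0.3382] [ 0.4 -0.9 -0.5] [0.03 0.   0.03] -0.000189920092081894
grasp [-122.850149     -3.07513736] 356.92405225983276
scene handle_grip [(0.75, [198.1, 231.9, 36.4, 71.4]), (0.73, [309.9, 202.9, 68.5, 35.9])]
scene claw [(0.66, [374.2, 133.9, 51.4, 9.5]), (0.54, [340.0, 188.8, 15.0, 7.9])]
side handle_grip [(0.7, [316.6, 202.1, 32.6, 43.8]), (0.54, [259.4, 224.1, 38.9, 24.0])]
side claw [(0.66, [305.8, 217.6, 9.8, 11.6]), (0.26, [311.5, 221.8, 70.6, 81.9])]
scene 0 [275. 205.] [298. 222.]
scene 0.3 [276. 200.] [299. 212.]
scene 0.7 [281. 188.] [304. 202.]
scene 1.5 [307. 166.] [318. 190.]
side 0 [323. 176.] [335. 193.]
side 0.3 [322. 170.] [335. 189.]
side 0.7 [321. 165.] [333. 185.]
side 1.5 [315. 169.] [324. 189.]
[(0.0, 111), (0.1, 65), (0.2, 29), (0.3, 11), (0.5, 17), (0.7, 90), (1.0, 114), (1.3, 7), (1.6, 6)]
claw [(0.8, [321.1, 28.7, 24.8, 57.4])]
lever [(0.81, [318.5, 81.4, 31.6, 162.8])]
handle_grip [(0.92, [321.0, 79.5, 24.6, 158.9])]
[308.97896467 113.44140206] [323.37139114 160.56439429]
[308.8408875  112.65953087] [323.45873477 160.8971581 ]
head [305.41662065  -4.853292  ] [326.80184132  13.77785744]
```

```bash
python3 -c "
from station import robot
print(robot.hand_in())"
```

```text
the job is handed in; nothing more can be done
None
```

The claw is hooked over the keeper, and the lever is over centre and was pressed home on the bumper with about 16 N. It stayed down after I let go, and the arm was clear of everything when I handed the job in at about 24 s.

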